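Hold the pairing button of the dust extractor's receiver

TASK

The dust extractor's radio receiver must be put into pairing mode. Stand it in the blue bench vice on its plain black end, pairing hole upward and its two broad faces between the jaws, slide the jaw up snug so it is nipped between both wooden linings, and let go of it; then take the red pin punch from the tool block, reach down through the hole and press the recessed button fully down with it, gently (it is a light button), and finish while still gripping the punch and holding the button down. Leave the other tools and bits on the bench where they are.

Things in the scene. Friction and masses are not known exactly. Their poses are not given: they have to be found in the camera images.
- receiver: Loose receiver, a plain plastic box 92 x 60 x 36 mm, 0.26 kg, black with a yellow end cap; starts flat on the bench, grey label up, yellow end pointing to the robot's left or left and away from it. Origin: centre of its underside as it lies; +x along its length from the yellow end (x = -46 mm) to the flat black end (+46), y across the 60 mm, z up to the label (36). Its middle is its centre of mass.
- receiver_hole (a point): Centre of the mouth of the pairing hole, in the middle of the yellow end face of the receiver (axes as the receiver's; +x leads into the hole). A straight round hole 12 mm in diameter, its rim bevelled by 1 mm; the red button inside, 10 mm across, lies 12 mm below the mouth when not pressed.
- receiver_foot (a point): Centre of the plain black end face of the receiver, the end it has to stand on (axes as the receiver's; its x axis points straight down when it stands on this end).
- pair_button (a joint): Recessed spring button at the bottom of the hole: 0 = out, 0.005 m = fully down (hard stop), moving along the hole's axis. It starts to give at about 2 N, takes about 6 N to reach the bottom and springs back out when let go.
- vice: Blue vice, bolted down, base 250 x 100 mm. Origin: centre of its underside; x from the sliding to the fixed jaw (roughly to the robot's left, +y). Flat bed, 68 mm wide, at z = 30 mm; guide bars at y = +-42 mm, tops at z = 41. Jaws reach z = 75 mm, are 56 mm wide above z = 53, 100 mm wide below; 52 mm wooden linings. Fixed jaw: its lining faces -x at x = +60 mm, its back is at x = +104.
- vice_seat (a point): Point on the vice bed (x = +42, y = 0, z = +30 mm in the vice's frame) where the middle of the receiver's foot stands once it is nipped against the fixed jaw. Axes as the vice's.
- jaw (a joint): Travel of the sliding jaw towards the fixed jaw: 0 = wide open, grows as it closes; starts between 0 and 0.02 m. Clear gap between the linings = 0.090 m minus this value, so 0.054 m when the 36 mm thick receiver is nipped. No screw: a friction brake of about 6 N keeps the jaw where it is left; it is simply pushed.
- jaw_back (a point): Middle of the upright back face of the sliding jaw, the face to push on, 60 mm above the bench (axes as the vice's; push towards +x). The face is flat, 56 mm wide and reaches up to 75 mm above the bench; the jaw is 40 mm thick from this face to its lining.
- tool_block: Dark wooden tool block, fixed, 70 (x) x 150 (y) x 50 mm high; origin: centre of its underside. Blind holes 38 mm deep in its top: the punch and the pencil stand in the ones at y = +45 and y = -30 mm, either way round; two others (y = +5 and y = -58 mm) are empty.
- punch: Pin punch, 130 mm long, 0.09 kg, standing loose, nose down, 38 mm deep in an 8 mm wide hole of the tool block. Origin at its tip, z up along its axis to the head. Steel nose 6 mm thick up to z = 40 mm, taper to 48, red cylindrical body 12 mm thick from 48 to 120 (the part to grip), short steel head above. As it stands, the red body reaches from 60 to 132 mm above the bench.
- punch_tip (a point): The tip of the punch's nose (axes as the punch's).
- pencil: Yellow pencil, 7 mm thick, 139 mm long, standing loose in the tool block 75 mm from the punch, its top 151 mm above the bench; origin at its point. A bystander, leave it there.
- mallet: Wooden mallet, head 75 x 120 x 60 mm, handle 220 mm; origin under its middle; lying on the bench; a bystander, leave it where it is.
- dovetail_board: Dovetailed board 220 x 100 x 16 mm; origin under its middle; lying on the bench; a bystander, leave it where it is.
- chisel: Wood-handled chisel, 260 mm long, 28 mm high; origin under its middle; lying on the bench; a bystander, leave it where it is.
- try_square: Try square, wooden stock 100 x 22 x 16 mm (origin under its middle) with a 150 mm steel blade; lying on the bench; a bystander, leave it where it is.
- glue: White glue bottle, 60 mm thick, 170 mm high, standing on the bench; origin: centre of its underside; a bystander, leave it where it is.
- tape_measure: Yellow tape measure, 66 x 34 x 62 mm high; origin: centre of its underside; standing on the bench; a bystander, leave it where it is.
Not all that is in view belongs to the job. Leave any orange or purple look-alike of the receiver alone.

How it is judged:
On the way, in this order (a step that is already met when the one before it is completed fails the run):
1. the receiver stands on its black end on the vice bed, hole up, nipped between both jaws, and has been let go of (angle between receiver's own x axis and vertical above 3.05 rad and z of receiver_foot in the frame of vice_seat between -0.003 and 0.003 m and y of receiver_foot in the frame of vice_seat between -0.025 and 0.025 m and x of receiver_foot in the frame of vice_seat between -0.004 and 0.004 m and value of joint jaw above 0.0515 m and contact force between the fingers and receiver below 0.3 N), for 0.3 s.
2. the nose of the punch is inside the pairing hole (angle between receiver's own x axis and vertical above 3.05 rad and z of receiver_foot in the frame of vice_seat between -0.003 and 0.003 m and y of receiver_foot in the frame of vice_seat between -0.025 and 0.025 m and x of receiver_foot in the frame of vice_seat between -0.004 and 0.004 m and value of joint jaw above 0.0515 m and horizontal distance between punch_tip and receiver_hole below 0.006 m and x of punch_tip in the frame of receiver_hole above 0.004 m), for 0.05 s.
3. the punch, held in the fingers, holds the button down (value of joint pair_button above 0.0035 m and contact force between the fingers and punch above 1 N and horizontal distance between punch_tip and receiver_hole below 0.006 m and x of punch_tip in the frame of receiver_hole above 0.004 m), for 0.5 s.
At the end, for the whole second after the job is handed in: Receiver upright (5 degrees) on the vice bed (3 mm), within 25 mm of the jaws' middle, against the fixed jaw (4 mm), sliding jaw snug (2.5 mm); the punch, gripped in the fingers, is in the hole and keeps the button at least 3.5 of its 5 mm down; fingers off the receiver (all of step 1 and all of step 3 and contact force between punch and receiver above 1 N); the arm keeps its last pose, push and grip.
It fails at once if the punch was forced: it pushed on the receiver or its button with more than 30 N (contact force between punch and receiver above 30 N).
It fails at once if a bystander (pencil, mallet, dovetailed board, chisel, try square, glue bottle or tape measure) was moved by more than 30 mm (distance of any of pencil, mallet, dovetail_board, chisel, try_square, glue, tape_measure from where it was at the start of the episode above 0.03 m).
It also fails if it takes over 61 s, if anything falls off the work surface, if the arm or the gripper's body presses on something with over 40 N, if the wrist force passes 120 N, or if a joint passes its speed limit or range.

ROBOT

A 7-joint arm with a two-finger parallel gripper is mounted at the origin on the work surface. World frame = base frame: x ahead of the robot, y to its left, z up, the work surface at z = 0. Lengths are in m, angles in rad, forces in N, time in s.
With the tool pointing down it reaches from about 0.4 to 0.85 m from the base axis. Payload 10.4 kg.
Tool frame: the origin (TCP) lies on the centre line of the jaws, within the pads' length; the fingertips stand 19 mm ahead of it and the grasp point (between the pads) is the TCP (env.finger_overhang is the z of the fingertips in the tool frame, in m); z points along the fingers, y is the line along which they close (so a half turn about z gives the same grasp; the last joint's range is limited). The gripper opens to 85 mm and grips with 20 to 120 N. Pads are 22 mm wide; open, the fingers measure 114 mm over their backs; the gripper's body (76 mm by 85 mm) begins 54 mm behind the grasp point. The pads swing forward as they close: fully open they stand 13 mm farther back than shut.
Start: joints at [-1.265, 0.332, -0.065, 1.46, 0.022, 1.35, -0.088], TCP at [0.202, 0.592, 0.25] pointing down, gripper open.
Joint ranges: [-2.6, 2.6], [-0.5, 2.12], [-1.47, 1.34], [0.16, 2.42], [-1.27, 4.41], [0.06, 2.06], [-2.6, 2.6]. Speed limits (rad/s): [2.22, 2.22, 2.79, 2.79, 3.14, 3.14, 3.14].

INTERFACE

Orientations are given as a 3x3 rotation matrix whose columns are the frame's x, y, z axes.
In Python, from bench import env gives the robot as it stands.
- The arm moves only by the tool arm_command, never from a script. Its argument "steps" is one flat list of numbers, 4 for each row, row after row: the shift along the tool's x, y, z in units of 30 mm (1.0 is 30 mm), then the turn about the tool's z in units of 5 degrees (1.0 is 5 degrees). A call has 1 to 8 rows; each row shifts and turns the commanded pose from where the row before left it, along the tool's axes as they then stand; what a row does not reach is not made up. A row lasts 1/10 s, in which the tool goes at most 50 mm and 8.59 degrees, less where a joint would pass 70% of its speed; a pose out of reach is approached as far as the arm can. A call is refused whole if a number of a shift passes 1 or a number of a turn 1, either way. A call with a gripper value outside its range is refused whole. "grip" is the closure, from 0 (fully open) to 1 (shut), set as the call begins (left out, the last holds). The fingers move at their own pace and stop on an object; "force" is the grip in N (left out, the last holds). Time passes only in rows, so rows that do not move let the fingers close. It gives the time, the measured TCP pose, the force, the opening and the grip force at its end, in the units of the state.
- env.observe(): the state, without advancing time (a new reading comes with each control period).
- env.get_image(name): name is "side" or "top" or "wrist"; returns a dict with "image" (384x512x3 uint8, red, green, blue), "depth" (384x512 float32, m along the optical axis (not along the pixel's ray), 0 where there is no reading), "fovy" (degrees; the focal length in pixels is half the picture's height over the tangent of half this angle, whatever the lens; pixels are square), "cx", "cy" (the principal point, pixels), "rvec" (rotation vector, rad) and "tvec" (3), from world to camera coordinates, as OpenCV has them; the wrist camera has in their place "mount" (4x4, takes a point from camera to tool coordinates, whose origin is the TCP and whose axes are the flange's). Camera axes: x right, y down, z forward; pixel columns grow to the right and rows downward; lengths in m; the calibration is good to about 2 mm. The wrist camera is an equidistant fisheye: a pixel r from the principal point sees the ray r / f radians off the axis. A picture is of the moment at which its call begins: read the wrist's pose just before it.
- env.job_done(): hands the job in; it is judged then, once.
The state is a dict: "clock": time; "joint_positions": joint angles; "dq": joint speeds; "effort": joint torques, N m; "tcp_pos": TCP position; "orientation": TCP orientation; "force": force on the tool from outside, world axes, zero at the start; "ft_torque": the same for the moment, N m; "grip_width": finger opening in m; "grasp_force": force on a finger pad.
Only numpy, scipy, OpenCV 4.12 (cv2) and the standard library are available. Lean on these libraries where they do the work, as an engineer would, in place of code of your own. Each camera call takes 0.05 s, during which the arm holds its last target. There are 200 camera calls.

## Working session

There is one attempt and no reset: what is moved stays moved. The work goes in short steps, Python scripts to look and compute and a tool call to move; the robot and the scene stay as the last step left them, time stands still between calls to the robot, and variables do not carry over. Pictures are saved under pics/ and viewed, at most 10 in all, crops included, and the job is handed in when it is done.

Besides the shell and the picture viewer there is one more tool, called after "Request:" as name(argument=value, ...) on one line, values as JSON. arm_command: Moves the arm, as the interface text tells. Its arguments: {"type":"object","properties":{"steps":{"type":"array","items":{"type":"number"}},"grip":{"type":"number"},"force":{"type":"number"}},"required":["steps"]}

```bash
ls; mkdir -p pics; cat > h.py <<'E'
import numpy as np, cv2, pickle
from bench import env
def snap(n,tag):
    s=env.observe(); im=env.get_image(n); pickle.dump((s,im),open(f'pics/{tag}.pkl','wb')); return s,im
def load(tag): return pickle.load(open(f'pics/{tag}.pkl','rb'))
def save(tag,box=None,scale=1):
    a=load(tag)[1]['image'][:,:,::-1]
    if box: a=a[box[1]:box[3],box[0]:box[2]]
    a=cv2.resize(a,None,fx=scale,fy=scale,interpolation=cv2.INTER_CUBIC); return a
def cam(tag):
    s,im=load(tag); f=im['image'].shape[0]/2/np.tan(np.radians(im['fovy'])/2)
    if 'rvec' in im and im['rvec'] is not None:
        R=cv2.Rodrigues(np.array(im['rvec'],float))[0]; t=np.array(im['tvec'],float).ravel()
        return f,im,R.T,-R.T@t,False
    T=np.eye(4);T[:3,:3]=np.array(s['orientation']).reshape(3,3);T[:3,3]=s['tcp_pos']
    M=T@np.array(im['mount']); return f,im,M[:3,:3],M[:3,3],True
def ray(tag,u,v):
    f,im,R,c,fish=cam(tag); x,y=u-im['cx'],v-im['cy']
    if fish:
        r=np.hypot(x,y)+1e-9; th=r/f; d=np.array([x/r*np.sin(th),y/r*np.sin(th),np.cos(th)])
    else: d=np.array([x/f,y/f,1]); 
    return c,R@d
def atz(tag,u,v,z):
    c,d=ray(tag,u,v); return c+d*(z-c[2])/d[2]
def dep(tag,u,v):
    c,d=ray(tag,u,v); f,im,R,_,_=cam(tag); z=im['depth'][int(round(v)),int(round(u))]
    return c+d*z/(R[:,2]@d) if z>0 else None
def proj(tag,p):
    f,im,R,c,fish=cam(tag); q=R.T@(np.array(p)-c)
    if fish:
        r=np.hypot(q[0],q[1]); th=np.arctan2(r,q[2]); return np.array([im['cx']+f*th*q[0]/r,im['cy']+f*th*q[1]/r])
    return np.array([im['cx']+f*q[0]/q[2],im['cy']+f*q[1]/q[2]])
def tri(*obs):
    A=np.zeros((3,3));b=np.zeros(3)
    for o in obs:
        c,d=ray(*o); d=d/np.linalg.norm(d); P=np.eye(3)-d[:,None]*d; A+=P;b+=P@c
    return np.linalg.solve(A,b)
E
python3 - <<'E'
from h import *
np.set_printoptions(precision=4,suppress=True)
for n in ['top','side','wrist']:
    s,im=snap(n,n+'0'); f,_,R,c,_=cam(n+'0'); print(n,f,im['cx'],im['cy'],c,R.tolist(),(im['depth']>0).mean())
print(s)
print(env.finger_overhang)
cv2.imwrite('pics/a.png',np.vstack([save('top0',None,1.5)]))
cv2.imwrite('pics/b.png',save('side0',None,1.5))
E
```

```text
pics
top 362.4177238031244 255.02643054493674 192.37287136055588 [0.278  0.0317 1.0965] [[-0.05405991846320146, -0.9740128310470578, 0.21994665301260696], [-0.998528710299528, 0.05179736380711952, -0.01604518027928245], [0.00423555466423213, -0.22049044890500158, -0.9753799372646318]] 0.9960123697916666
side 478.93225768594556 244.88440268221723 204.0509960693992 [ 0.3748 -1.0959  0.846 ] [[0.9925911247215402, -0.08492584152132379, 0.0868933862035686], [-0.1196831824376337, -0.5601012813658476, 0.8197331824770396], [-0.02094743338997925, -0.824059558560078, -0.5661157558133687]] 0.9960072835286459
wrist 297.3186396354542 255.29765421175395 190.02679098679843 [0.1257 0.6172 0.3746] [[0.32363878324195194, 0.8976598194211126, 0.29910664749971844], [0.9461806180303456, -0.3069021201626011, -0.10272938578327903], [-0.000419577619068626, 0.3162561260063623, -0.9486737514646776]] 0.9958648681640625
{'clock': 0.1, 'joint_positions': array([-1.2646,  0.3328, -0.0647,  1.4608,  0.0216,  1.3499, -0.0885]), 'dq': array([ 0.0006, -0.0012, -0.0007, -0.002 , -0.0012, -0.    , -0.0003]), 'effort': array([  0.0008, -62.6738,   0.0487, -39.2422,   0.0162,   0.007 ,
         0.    ]), 'tcp_pos': array([0.2017, 0.5912, 0.2496]), 'orientation': array([[-0.9464,  0.3229, -0.0003],
       [ 0.3229,  0.9464, -0.0012],
       [-0.0001, -0.0012, -1.    ]]), 'force': array([ 0.1574, -0.302 , -0.3167]), 'ft_torque': array([-0.035 ,  0.0317,  0.015 ]), 'grasp_force': 0.0, 'grip_width': 0.08538672188027169}
0.019
```

View pics/a.png

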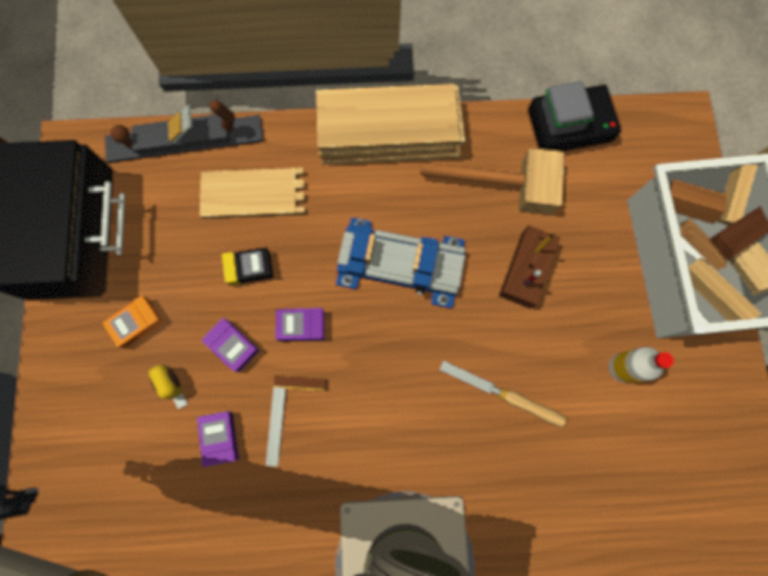

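View pics/b.png

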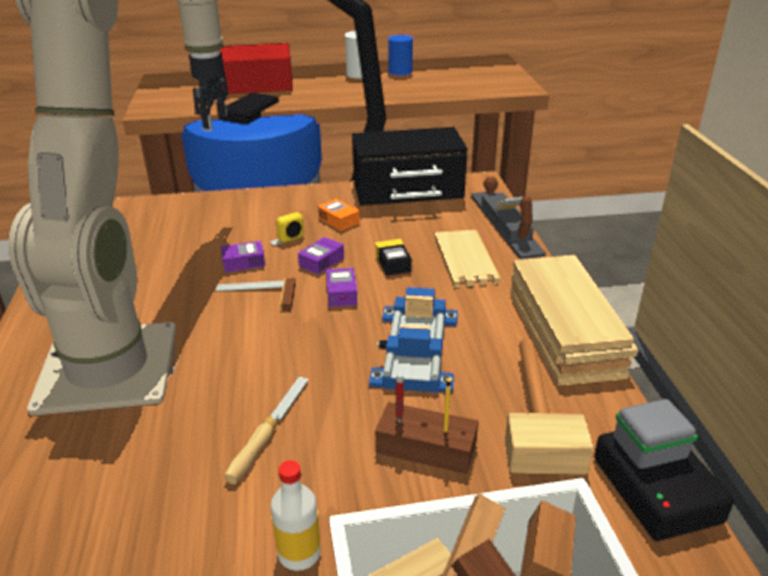

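The top view shows the receiver at about (247,265) with its yellow end to the left, the vice at (400,262), the tool block at (532,267) and purple and orange decoys. The side view shows the red punch at (399,400) and the pencil at (447,405). Next I'll fit positions using depth and colour.

```bash
cat >> h.py <<'E'
def cloud(tag):
    f,im,R,c,fish=cam(tag); h,w=im['depth'].shape; v,u=np.mgrid[:h,:w]; x,y=u-im['cx'],v-im['cy']
    if fish:
        r=np.hypot(x,y)+1e-9; th=r/f; d=np.dstack([x/r*np.tan(th),y/r*np.tan(th),np.ones_like(x)])
    else: d=np.dstack([x/f,y/f,np.ones_like(x)])
    P=(d*im['depth'][...,None])@R.T+c; P[im['depth']<=0]=np.nan; return P
def rect(P,m):
    q=(P[m][:,:2]*1000).astype(np.float32); return cv2.minAreaRect(q),len(q),np.nanmedian(P[m][:,2])
E
python3 - <<'E'
from h import *
np.set_printoptions(precision=4,suppress=True)
P=cloud('top0'); Q=cloud('side0'); 
for n,p in (('top',(165,177)),('yel',(153,178)),('block',(355,178)),('bed',(266,165))):
    print(n,dep('top0',*p))
c=dep('top0',165,177)
for nm,C in (('top',P),('side',Q)):
    m=(np.abs(C[...,:2]-c[:2]).max(-1)<.08)&(C[...,2]>.03)&(C[...,2]<.045); print(nm,'recv',rect(C,m))
    b=dep('top0',355,178); m=(np.abs(C[...,:2]-b[:2]).max(-1)<.11)&(C[...,2]>.045)&(C[...,2]<.056); print(nm,'block',rect(C,m))
    v=dep('top0',266,175); m=(np.abs(C[...,:2]-v[:2]).max(-1)<.15)&(C[...,2]>.069)&(C[...,2]<.081); print(nm,'jawtops',rect(C,m))
    m=(np.abs(C[...,:2]-b[:2]).max(-1)<.11)&(C[...,2]>.07)&(C[...,2]<.16); print(nm,'tools',np.c_[C[m],np.argwhere(m)][::3])
a=save('top0',(130,130,390,215),3); b=save('side0',(240,150,330,330),3)
cv2.imwrite('pics/c.png',a); cv2.imwrite('pics/d.png',save('side0',(230,150,370,320),3.5))
E
```

```text
top [0.5782 0.2829 0.0396]
yel [0.5774 0.3193 0.0383]
block [ 0.5462 -0.2913  0.034 ]
bed [ 0.6032 -0.0242  0.0286]
top recv (((583.0693969726562, 286.1278381347656), (61.4738655090332, 92.89330291748047), 6.977972984313965), 599, np.float64(0.03573379430889956))
top block (((549.498046875, -286.823486328125), (70.5274887084961, 152.351318359375), 64.87623596191406), 1010, np.float64(0.048951579098028164))
top jawtops (((582.61767578125, -11.4036865234375), (167.1637420654297, 56.59629440307617), 75.42427825927734), 492, np.float64(0.07403864730520715))
top tools [[  0.58    -0.2993   0.1499 155.     368.    ]
 [  0.5781  -0.2999   0.1472 156.     368.    ]
 [  0.5758  -0.2974   0.1455 157.     367.    ]
 [  0.5781  -0.2968   0.13   158.     365.    ]
 [  0.5735  -0.3005   0.1435 158.     368.    ]
 [  0.5737  -0.2978   0.1343 159.     366.    ]
 [  0.5754  -0.2966   0.1202 160.     364.    ]
 [  0.5792  -0.2976   0.0988 161.     362.    ]
 [  0.574   -0.3009   0.1146 161.     365.    ]
 [  0.5734  -0.3002   0.1073 162.     364.    ]
 [  0.5728  -0.2995   0.0996 163.     363.    ]
 [
[... 4184 characters left out ...]
  0.079  272.     265.    ]
 [  0.5123  -0.2734   0.0799 272.     268.    ]
 [  0.5767  -0.3023   0.0978 272.     298.    ]
 [  0.5056  -0.2705   0.075  273.     265.    ]
 [  0.5129  -0.2698   0.0734 273.     268.    ]
 [  0.5771  -0.3012   0.0936 273.     298.    ]
 [  0.5051  -0.274    0.0751 274.     265.    ]
 [  0.5729  -0.2996   0.0897 274.     296.    ]
 [  0.5053  -0.2726   0.0706 275.     265.    ]
 [  0.5769  -0.3028   0.089  275.     298.    ]
 [  0.577   -0.3031   0.0862 276.     298.    ]
 [  0.5774  -0.302    0.082  277.     298.    ]
 [  0.5776  -0.3016   0.0785 278.     298.    ]
 [  0.5779  -0.3011   0.0748 279.     298.    ]
 [  0.5778  -0.3021   0.0726 280.     298.    ]]
```

View pics/c.png

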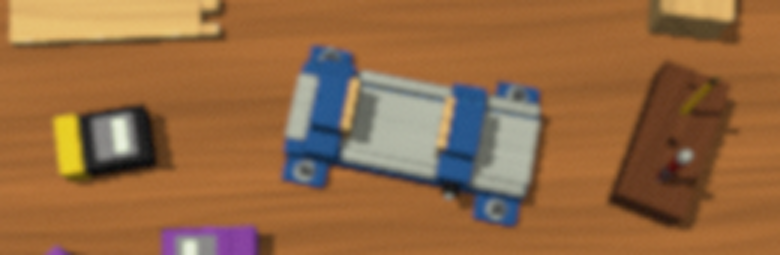

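View pics/d.png

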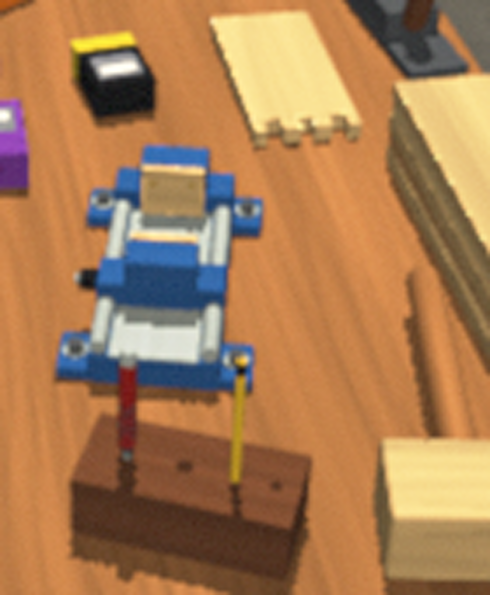

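The crops show the receiver with its yellow end at about (68,145), the vice's fixed jaw on the left and its sliding jaw on the right, and the red punch at (127,405). Both views agree:

| Item | Position or direction |
|---|---|
| Receiver centre | (0.582, 0.286), top at 36 mm |
| Receiver yellow end direction | 97° |
| Vice x axis | 75.5° |
| Punch | (0.508, -0.268) |
| Block top | 50 mm |

Next I'll write a planner that prints step numbers.

```bash
cat >> h.py <<'E'
def plan(tgt,yaw=None,n=8,show=True):
    """rows (tool units) to take the TCP to tgt with tool-y at world angle yaw (deg, mod 180)"""
    s=env.observe(); R=np.array(s['orientation']); p=np.array(s['tcp_pos']); a=np.degrees(np.arctan2(R[1,1],R[0,1]))
    d=0 if yaw is None else (a-yaw+90)%180-90     # + turn about tool z (down) lowers the angle
    w=(np.array(tgt)-p)/n; out=[]
    for i in range(n):
        b=np.radians(a-d*i/n); y=np.array([np.cos(b),np.sin(b)]); x=np.array([y[1],-y[0]])*-1
        out.append([round(float(v),2) for v in (w[:2]@x/.03,w[:2]@y/.03,-w[2]/.03,d/n/5)])
    print('yaw',round(a,2),'turn',round(d,2)); print(out); return out
E
python3 - <<'E'
from h import *
plan((.578,.316,.13),7,16)
E
```

```text
yaw 71.16 turn 64.16
[[-0.93, -0.29, 0.25, 0.8], [-0.95, -0.22, 0.25, 0.8], [-0.96, -0.16, 0.25, 0.8], [-0.97, -0.09, 0.25, 0.8], [-0.97, -0.02, 0.25, 0.8], [-0.97, 0.05, 0.25, 0.8], [-0.96, 0.11, 0.25, 0.8], [-0.95, 0.18, 0.25, 0.8], [-0.94, 0.25, 0.25, 0.8], [-0.92, 0.31, 0.25, 0.8], [-0.9, 0.38, 0.25, 0.8], [-0.87, 0.44, 0.25, 0.8], [-0.83, 0.5, 0.25, 0.8], [-0.8, 0.55, 0.25, 0.8], [-0.76, 0.61, 0.25, 0.8], [-0.71, 0.66, 0.25, 0.8]]
```

Request:
arm_command(steps=[-0.93, -0.29, 0.25, 0.8, -0.95, -0.22, 0.25, 0.8, -0.96, -0.16, 0.25, 0.8, -0.97, -0.09, 0.25, 0.8, -0.97, -0.02, 0.25, 0.8, -0.97, 0.05, 0.25, 0.8, -0.96, 0.11, 0.25, 0.8, -0.95, 0.18, 0.25, 0.8], grip=0, force=20)

```text
clock: 0.95
tcp_pos: [0.3921, 0.4527, 0.1897]
orientation: [[-0.627, 0.779, 0.0], [0.779, 0.627, 0.0], [0.0, 0.0, -1.0]]
force: [0.2, 0.0, -0.2]
grip_width: 0.0857
grasp_force: 0.0
```

Request:
arm_command(steps=[-0.94, 0.25, 0.25, 0.8, -0.92, 0.31, 0.25, 0.8, -0.9, 0.38, 0.25, 0.8, -0.87, 0.44, 0.25, 0.8, -0.83, 0.5, 0.25, 0.8, -0.8, 0.55, 0.25, 0.8, -0.76, 0.61, 0.25, 0.8, -0.71, 0.66, 0.25, 0.8])

```text
clock: 1.75
tcp_pos: [0.5807, 0.3151, 0.1296]
orientation: [[-0.119, 0.993, 0.0], [0.993, 0.119, -0.0], [-0.0, 0.0, -1.0]]
force: [0.2, 0.5, 0.1]
grip_width: 0.0853
grasp_force: 0.0
```

```bash
python3 - <<'E'
from h import *
np.set_printoptions(precision=4,suppress=True)
s,im=snap('wrist','w1'); print(s['tcp_pos'],s['joint_positions'],s['clock'])
C=cloud('w1'); m=(np.abs(C[...,:2]-[.58,.29]).max(-1)<.08)&(C[...,2]>.03)&(C[...,2]<.045); print(rect(C,m))
cv2.imwrite('pics/e.png',save('w1',None,1.5))
plan((.5776,.316,.022),7,8)
E
```

```text
[0.5807 0.3151 0.1296] [-0.7867  0.503   0.2986  1.5137 -0.1558  1.1483 -0.3395] 1.75
(((585.03466796875, 286.265625), (60.61015319824219, 92.48161315917969), 7.1616291999816895), 7388, np.float64(0.037445783757169004))
yaw 6.3 turn -0.7
[[0.03, -0.02, 0.44, -0.02], [0.03, -0.02, 0.44, -0.02], [0.03, -0.02, 0.44, -0.02], [0.03, -0.02, 0.44, -0.02], [0.03, -0.02, 0.44, -0.02], [0.03, -0.02, 0.44, -0.02], [0.03, -0.02, 0.44, -0.02], [0.03, -0.02, 0.44, -0.02]]
```

View pics/e.png

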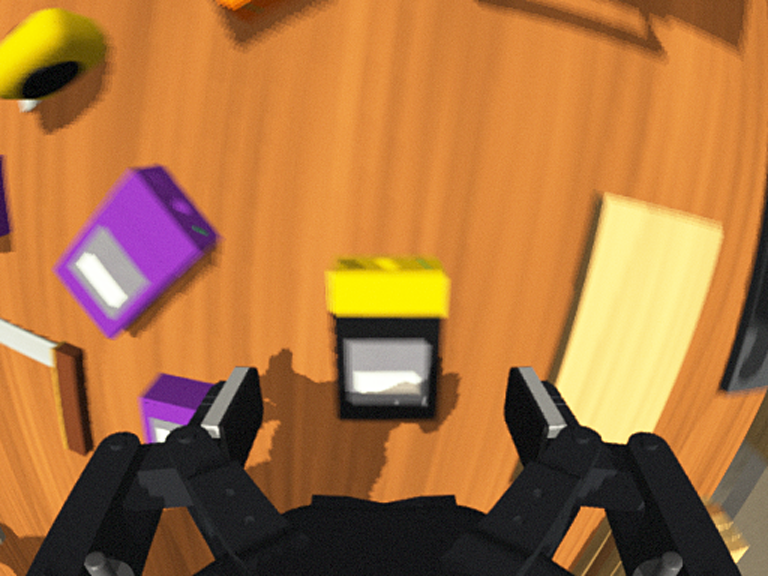

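The wrist view shows the receiver centred between the fingers at (387,340), with its yellow end away from the gripper. The centre agrees to within 2 mm, so I'll descend.

Request:
arm_command(steps=[0.03, 0, 0.44, -0.02, 0, 0, 0.44, -0.02, 0, 0, 0.44, -0.02, 0, 0, 0.44, -0.02, 0, 0, 0.44, -0.02, 0, 0, 0.44, -0.02, 0, 0, 0.44, -0.02, 0, 0, 0.42, 0])

```text
clock: 2.6
tcp_pos: [0.5787, 0.3179, 0.0242]
orientation: [[-0.137, 0.991, -0.0], [0.991, 0.137, 0.0], [0.0, -0.0, -1.0]]
force: [-0.2, -0.5, -0.3]
grip_width: 0.0855
grasp_force: 0.0
```

Request:
arm_command(steps=[0, 0, 0, 0, 0, 0, 0, 0, 0, 0, 0, 0, 0, 0, 0, 0, 0, 0, 0, 0, 0, 0, 0, 0], grip=1, force=20)

```text
clock: 3.2
tcp_pos: [0.5788, 0.3179, 0.0254]
orientation: [[-0.137, 0.991, 0.0], [0.991, 0.137, 0.0], [0.0, 0.0, -1.0]]
force: [-0.0, 0.2, -2.8]
grip_width: 0.06
grasp_force: 23.2
```

Request:
arm_command(steps=[-0.13, 0, -0.34, 0, -0.17, 0, -0.31, 0, -0.21, 0, -0.29, 0, -0.24, 0, -0.26, 0, -0.28, 0, -0.22, 0, -0.3, 0, -0.19, 0, -0.33, 0, -0.15, 0, -0.34, 0, -0.1, 0])

```text
clock: 4.0
tcp_pos: [0.5872, 0.2574, 0.0815]
orientation: [[-0.137, 0.991, 0.0], [0.991, 0.137, 0.0], [0.0, 0.0, -1.0]]
force: [-0.3, -0.4, -3.6]
grip_width: 0.0597
grasp_force: 23.2
```

```bash
python3 - <<'E'
from h import *
np.set_printoptions(precision=4,suppress=True)
s,im=snap('side','s2'); print(s['tcp_pos'],s['force'],s['grasp_force'],s['grip_width'])
cv2.imwrite('pics/f.png',save('s2',(190,60,340,220),3.6))
E
```

```text
[0.5872 0.2574 0.0815] [-0.346  -0.4436 -3.6353] 23.18426265148446 0.059746035225024086
```

View pics/f.png

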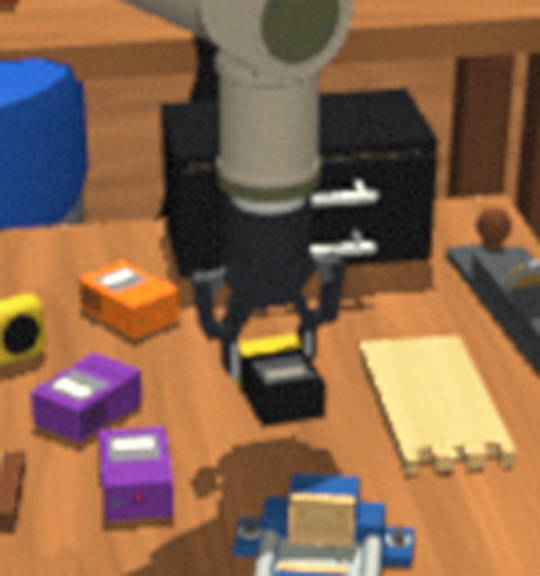

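The side crop shows the box held in the air, still nearly level, with its black end only slightly down at (290,395). Pad friction is holding it. I'll measure the tilt.

```bash
cat >> h.py <<'E'
def tilt(tag,show=True):
    """receiver points near TCP below the pads: plane fits -> normals"""
    s,im=load(tag); C=cloud(tag); t=np.array(s['tcp_pos']); I=im['image'].astype(int)
    return C,t,I
E
python3 - <<'E'
from h import *
np.set_printoptions(precision=4,suppress=True)
C,t,I=tilt('s2'); Rt=np.array(load('s2')[0]['orientation'])
L=(C-t)@Rt   # tool coords
m=(np.abs(L[...,1])<.025)&(np.abs(L[...,0])<.12)&(L[...,2]>-.05)&(L[...,2]<.1)
# profile: median z (tool) by x bin
for y0 in (-.015,0.,.015):
    k=m&(np.abs(L[...,1]-y0)<.008)
    print(y0,[(b,round(float(np.median(L[...,2][k&(np.abs(L[...,0]-b/1000)<.0025)]))*1000,0) if (k&(np.abs(L[...,0]-b/1000)<.0025)).sum() else None) for b in range(-115,30,5)])
E
```

```text
-0.015 [(-115, None), (-110, None), (-105, 81.0), (-100, 81.0), (-95, None), (-90, 82.0), (-85, 81.0), (-80, 18.0), (-75, 2.0), (-70, 9.0), (-65, 79.0), (-60, -9.0), (-55, -8.0), (-50, 78.0), (-45, -10.0), (-40, 80.0), (-35, -9.0), (-30, 80.0), (-25, -9.0), (-20, 78.0), (-15, -9.0), (-10, 79.0), (-5, 36.0), (0, -11.0), (5, 80.0), (10, -10.0), (15, 80.0), (20, 81.0), (25, 80.0)]
0.0 [(-115, None), (-110, None), (-105, None), (-100, None), (-95, None), (-90, None), (-85, 5.0), (-80, 13.0), (-75, 4.0), (-70, -8.0), (-65, 83.0), (-60, -9.0), (-55, 79.0), (-50, -10.0), (-45, 80.0), (-40, -9.0), (-35, 76.0), (-30, -10.0), (-25, 36.0), (-20, 35.0), (-15, 81.0), (-10, 35.0), (-5, 35.0), (0, -10.0), (5, 81.0), (10, 35.0), (15, 38.0), (20, 38.0), (25, None)]
0.015 [(-115, None), (-110, None), (-105, None), (-100, None), (-95, None), (-90, None), (-85, None), (-80, 2.0), (-75, 6.0), (-70, 3.0), (-65, 78.0), (-60, -8.0), (-55, 35.0), (-50, -10.0), (-45, 81.0), (-40, -10.0), (-35, -8.0), (-30, 78.0), (-25, -9.0), (-20, 78.0), (-15, 35.0), (-10, -10.0), (-5, -8.0), (0, 80.0), (5, -9.0), (10, -9.0), (15, -9.0), (20, None), (25, None)]
```

The label plane is level, so there was no slip at all. I'll lower it close to the bench and test whether a partial closure lightens the pinch.

Request:
arm_command(steps=[0, 0, 0.4, 0, 0, 0, 0.4, 0, 0, 0, 0.4, 0, 0, 0, 0.4, 0, 0, 0, 0, 0])

```text
clock: 4.55
tcp_pos: [0.5854, 0.2581, 0.0302]
orientation: [[-0.137, 0.991, -0.004], [0.991, 0.137, -0.002], [-0.001, -0.004, -1.0]]
force: [0.0, 0.6, -3.3]
grip_width: 0.0598
grasp_force: 23.1
```

Request:
arm_command(steps=[0, 0, 0, 0, 0, 0, 0, 0, 0, 0, 0, 0], grip=0.32, force=20)

```text
clock: 4.85
tcp_pos: [0.5874, 0.2586, 0.0338]
orientation: [[-0.137, 0.991, 0.001], [0.991, 0.137, 0.001], [0.001, 0.001, -1.0]]
force: [-0.2, 1.1, -3.8]
grip_width: 0.0597
grasp_force: 23.2
```

Request:
arm_command(steps=[0, 0, 0, 0, 0, 0, 0, 0], grip=0.3)

```text
clock: 5.05
tcp_pos: [0.5871, 0.2585, 0.0334]
orientation: [[-0.137, 0.991, 0.0], [0.991, 0.137, 0.0], [0.0, 0.0, -1.0]]
force: [0.1, -0.8, -2.2]
grip_width: 0.0601
grasp_force: 12.8
```

Request:
arm_command(steps=[0, 0, 0, 0, 0, 0, 0, 0], grip=0.29)

```text
clock: 5.25
tcp_pos: [0.5874, 0.2585, 0.0336]
orientation: [[-0.137, 0.991, 0.001], [0.991, 0.137, 0.001], [0.0, 0.001, -1.0]]
force: [-0.0, 0.5, 0.8]
grip_width: 0.0605
grasp_force: 0.0
```

Request:
arm_command(steps=[0, 0, 0, 0, 0, 0, 0, 0], grip=0.28)

```text
clock: 5.45
tcp_pos: [0.5872, 0.2584, 0.0333]
orientation: [[-0.137, 0.991, 0.0], [0.991, 0.137, 0.0], [0.0, 0.0, -1.0]]
force: [0.0, 0.1, 0.9]
grip_width: 0.0612
grasp_force: 0.0
```

Partial closure does control the pinch: 0.30 gives 13 N and 0.29 releases. The box dropped 8 mm flat onto the bench. I'll shift toward the yellow end and pinch lightly.

Request:
arm_command(steps=[0.2, 0, 0.1, 0, 0, 0, 0.05, 0, 0, 0, 0, 0])

```text
clock: 5.75
tcp_pos: [0.5858, 0.2647, 0.0282]
orientation: [[-0.137, 0.991, -0.001], [0.991, 0.137, -0.0], [-0.0, -0.001, -1.0]]
force: [0.2, 0.3, -0.1]
grip_width: 0.0616
grasp_force: 0.0
```

Request:
arm_command(steps=[0, 0, 0, 0, 0, 0, 0, 0, 0, 0, 0, 0], grip=0.295)

```text
clock: 6.05
tcp_pos: [0.5863, 0.2642, 0.0287]
orientation: [[-0.137, 0.991, 0.0], [0.991, 0.137, 0.0], [0.0, 0.0, -1.0]]
force: [0.3, 0.6, 0.4]
grip_width: 0.0602
grasp_force: 0.0
```

Request:
arm_command(steps=[0, 0, 0, 0, 0, 0, 0, 0], grip=0.297)

```text
clock: 6.25
tcp_pos: [0.5862, 0.2643, 0.0287]
orientation: [[-0.137, 0.991, 0.0], [0.991, 0.137, 0.0], [0.0, 0.0, -1.0]]
force: [-0.3, 0.5, -0.6]
grip_width: 0.06
grasp_force: 0.0
```

Request:
arm_command(steps=[0, 0, 0, 0, 0, 0, 0, 0], grip=0.298)

```text
clock: 6.45
tcp_pos: [0.5862, 0.2643, 0.0287]
orientation: [[-0.137, 0.991, 0.0], [0.991, 0.137, 0.0], [0.0, 0.0, -1.0]]
force: [-0.6, 0.1, 0.9]
grip_width: 0.0601
grasp_force: 1.7
```

Request:
arm_command(steps=[0, 0, 0, 0, -0.15, 0, -0.35, 0, -0.17, 0, -0.34, 0, -0.23, 0, -0.31, 0, -0.26, 0, -0.28, 0, 0, 0, 0, 0], grip=0.299)

```text
clock: 7.05
tcp_pos: [0.5909, 0.2386, 0.069]
orientation: [[-0.135, 0.991, 0.003], [0.991, 0.135, 0.001], [0.0, 0.003, -1.0]]
force: [0.9, 0.9, -0.1]
grip_width: 0.0601
grasp_force: 3.9
```

```bash
cat >> h.py <<'E'
def prof(tag):
    C,t,I=tilt(tag); Rt=np.array(load(tag)[0]['orientation']); L=(C-t)@Rt
    m=(np.abs(L[...,1])<.024)&(L[...,0]>-.11)&(L[...,0]<.05)&(L[...,2]>-.04)&(C[...,2]>.006)&(L[...,2]<.12)
    X=L[m]*1000; v,u=np.nonzero(m)
    H,_,_=np.histogram2d(X[:,2],X[:,0],bins=[np.arange(-40,121,5),np.arange(-110,51,5)])
    print('tool x from -110 to 50 by 5 (cols), tool z from -40 by 5 (rows)')
    for i,r in enumerate(H): 
        if r.any(): print(-40+5*i,''.join('.' if k==0 else ('o' if k<3 else '#') for k in r))
E
python3 - <<'E'
from h import *
s,im=snap('side','s3'); print(s['tcp_pos'],s['force'],s['grasp_force'],s['grip_width'])
prof('s3')
E
```

```text
[0.59086328 0.23858341 0.06897588] [ 0.88787175  0.85293635 -0.08374611] 3.928230917081237 0.06014157194992975
tool x from -110 to 50 by 5 (cols), tool z from -40 by 5 (rows)
-10 ....................o##o........
-5 ..................o#####........
0 .................#####.o........
5 ..............oo####oo..........
10 ............oo#####o............
15 ...........o####oo..............
20 ..........#####o................
25 ......oo#####o..................
30 .......####.o...................
35 ......o###......................
40 .......##.......................
45 .......##.......................
50 .......o#o......................
55 ........o#......................
60 .........##.....................
```

It is pivoting on its foot edge as intended, at about 29°. I'll continue the arc.

Request:
arm_command(steps=[-0.3, 0, -0.24, 0, -0.33, 0, -0.2, 0, -0.35, 0, -0.16, 0, -0.37, 0, -0.11, 0, -0.38, 0, -0.06, 0, -0.38, 0, -0.01, 0, -0.38, 0, 0.04, 0, -0.37, 0, 0.09, 0])

```text
clock: 7.9
tcp_pos: [0.6015, 0.1538, 0.0865]
orientation: [[-0.136, 0.991, 0.0], [0.991, 0.136, -0.0], [-0.0, 0.0, -1.0]]
force: [-0.7, -0.8, 1.0]
grip_width: 0.0596
grasp_force: 4.9
```

```bash
python3 - <<'E'
from h import *
s,im=snap('side','s4'); print(s['tcp_pos'],s['force'],s['grasp_force'],s['grip_width'])
prof('s4')
E
```

```text
[0.60146936 0.15382398 0.08646978] [-0.68604727 -0.83313037  0.96712408] 4.853486685315147 0.05963869984280619
tool x from -110 to 50 by 5 (cols), tool z from -40 by 5 (rows)
-15 ....................ooo.o.......
-10 ....................o#######o...
-5 ...................o###o##o##o..
0 ....................##o.........
5 .oo.................##o.........
10 ######.............o##o.........
15 ..oo..o.............##..........
20 ..o.................###.........
25 ...................o##o.........
30 ....................##..........
35 #oo................o##..........
40 ...o...............o##o.........
45 ...................o##..........
50 ...................###..........
55 ...................###..........
60 ...................o##..........
65 ....................o...........
70 ...................ooo..........
75 ....................oo..........
```

Request:
arm_command(steps=[0, 0, 0.08, 0, 0, 0, 0, 0])

```text
clock: 8.15
tcp_pos: [0.6013, 0.1547, 0.0839]
orientation: [[-0.136, 0.991, -0.0], [0.991, 0.136, -0.001], [-0.0, -0.0, -1.0]]
force: [-1.4, -1.7, 2.8]
grip_width: 0.0595
grasp_force: 5.2
```

Request:
arm_command(steps=[0, 0, 0, 0, 0, 0, 0, 0, 0, 0, 0, 0, 0, 0, 0, 0], grip=0.1)

```text
clock: 8.55
tcp_pos: [0.6012, 0.1555, 0.084]
orientation: [[-0.137, 0.991, 0.0], [0.991, 0.137, 0.0], [0.0, 0.0, -1.0]]
force: [0.0, -0.2, -1.4]
grip_width: 0.0769
grasp_force: 0.0
```

```bash
python3 - <<'E'
from h import *
np.set_printoptions(precision=4,suppress=True)
s,im=snap('side','s5'); print(s['tcp_pos'],s['force'],s['grasp_force'],s['grip_width'])
snap('wrist','w5'); snap('top','t5')
for g in ('s5','w5','t5'):
    C=cloud(g); m=(np.abs(C[...,:2]-[.60,.163]).max(-1)<.05)&(C[...,2]>.086)&(C[...,2]<.097)
    I=load(g)[1]['image'].astype(int); yel=m&(I[...,0]>100)&(I[...,2]<0.5*I[...,0])
    if yel.sum()>5: print(g,rect(C,yel))
prof('s5')
cv2.imwrite('pics/g.png',np.hstack([save('w5',None,0.9),save('s5',(190,60,340,220),2.16)]))
E
```

```text
[0.6012 0.1555 0.084 ] [ 0.0231 -0.2139 -1.3656] 0.0 0.07689044275394988
s5 (((596.9576416015625, 163.1639404296875), (60.25730895996094, 45.3925895690918), 5.609446048736572), 146, np.float64(0.09152871436570448))
w5 (((604.8178100585938, 162.28443908691406), (69.008544921875, 37.77573776245117), 8.58908462524414), 8843, np.float64(0.0934129856889089))
tool x from -110 to 50 by 5 (cols), tool z from -40 by 5 (rows)
-15 ...................##oooo.......
-10 ..................o#########....
-5 ...................##...o#..o...
0 ...................##...........
5 ###o#o.............##o..........
10 #o##oo.............##o..........
15 ..o................##o..........
20 ...................##o..........
25 ..................o##...........
30 o..................##...........
35 ###................##...........
40 o.................o##...........
45 ..................o##...........
50 ...................###..........
55 ...................##o..........
60 ....................#...........
65 ...................o............
70 ...................oo...........
75 ...................oo...........
```

View pics/g.png

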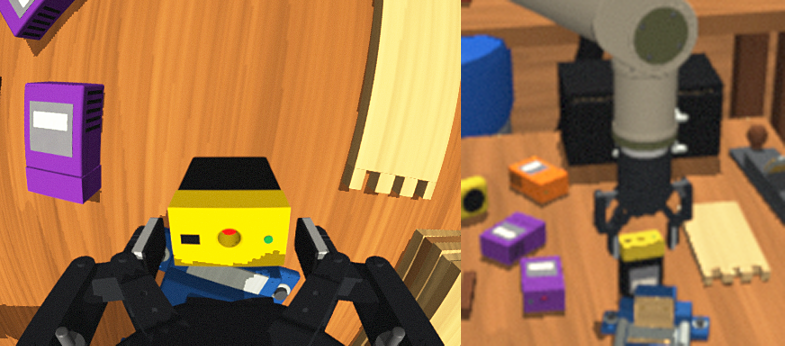

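The box now stands upright on its foot at about (0.601, 0.163), hole up. I'll centre the fingers, regrip firmly and lift.

Request:
arm_command(steps=[0.13, 0, 0.16, 0, 0.13, 0, 0.16, 0, 0, 0, 0, 0])

```text
clock: 9.0
tcp_pos: [0.5994, 0.164, 0.0734]
orientation: [[-0.138, 0.99, -0.002], [0.99, 0.138, -0.0], [0.0, -0.002, -1.0]]
force: [0.1, 0.7, -0.2]
grip_width: 0.0768
grasp_force: 0.0
```

Request:
arm_command(steps=[0, 0, 0, 0, 0, 0, 0, 0, 0, 0, 0, 0, 0, 0, 0, 0, 0, 0, 0, 0], grip=1, force=40)

```text
clock: 9.5
tcp_pos: [0.6001, 0.1629, 0.0745]
orientation: [[-0.137, 0.991, -0.0], [0.991, 0.137, 0.0], [0.0, -0.0, -1.0]]
force: [-0.7, -0.2, -0.1]
grip_width: 0.0598
grasp_force: 44.3
```

```bash
python3 - <<'E'
from h import *
s=env.observe(); print(s['tcp_pos'],s['grip_width'],s['grasp_force'])
p=s['tcp_pos']
plan((p[0],p[1],.20),None,5)
plan((.558,-.10,.25),-14.5,11)
E
```

```text
[0.60013845 0.16289149 0.07446932] 0.05980867924699538 44.317677011713386
yaw 7.86 turn 0
[[0.0, 0.0, -0.84, 0.0], [0.0, 0.0, -0.84, 0.0], [0.0, 0.0, -0.84, 0.0], [0.0, 0.0, -0.84, 0.0], [0.0, 0.0, -0.84, 0.0]]
yaw 7.86 turn 22.36
[[-0.77, -0.24, -0.53, 0.41], [-0.78, -0.21, -0.53, 0.41], [-0.79, -0.18, -0.53, 0.41], [-0.79, -0.15, -0.53, 0.41], [-0.8, -0.12, -0.53, 0.41], [-0.8, -0.1, -0.53, 0.41], [-0.8, -0.07, -0.53, 0.41], [-0.81, -0.04, -0.53, 0.41], [-0.81, -0.01, -0.53, 0.41], [-0.81, 0.02, -0.53, 0.41], [-0.81, 0.05, -0.53, 0.41]]
```

Request:
arm_command(steps=[0, 0, -0.6, 0, 0, 0, -0.8, 0, 0, 0, -0.8, 0, 0, 0, -0.8, 0, -0.77, -0.24, -0.5, 0.41, -0.78, -0.21, -0.5, 0.41, -0.79, -0.18, -0.5, 0.41, -0.79, -0.15, -0.5, 0.41])

```text
clock: 10.3
tcp_pos: [0.5842, 0.0657, 0.2252]
orientation: [[0.008, 1.0, -0.0], [1.0, -0.008, 0.0], [0.0, -0.0, -1.0]]
force: [1.5, 0.3, -2.1]
grip_width: 0.0595
grasp_force: 44.6
```

Request:
arm_command(steps=[-0.8, -0.12, -0.25, 0.41, -0.8, -0.1, -0.25, 0.41, -0.8, -0.07, -0.25, 0.41, -0.81, -0.04, 0, 0.41, -0.81, -0.01, 0, 0.41, -0.81, 0.02, 0, 0.41, -0.81, 0.05, 0, 0.41, 0, 0, 0, 0])

```text
clock: 11.1
tcp_pos: [0.5563, -0.1056, 0.2469]
orientation: [[0.261, 0.965, -0.0], [0.965, -0.261, -0.002], [-0.002, -0.0, -1.0]]
force: [-0.2, -0.3, -3.2]
grip_width: 0.0599
grasp_force: 44.5
```

```bash
python3 - <<'E'
from h import *
np.set_printoptions(precision=4,suppress=True)
s,im=snap('wrist','w6'); print(s['clock'],s['tcp_pos'],s['grip_width'],s['grasp_force'])
C=cloud('w6')
m=(np.abs(C[...,:2]-[.58,-.01]).max(-1)<.14)&(C[...,2]>.069)&(C[...,2]<.081); print('jaws',rect(C,m))
# split by vice x
e=np.array([np.cos(np.radians(75.5)),np.sin(np.radians(75.5))]); a=(C[...,:2]-[.582,-.012])@e
print('fixed',rect(C,m&(a>0.02)),'slide',rect(C,m&(a<.02)))
print('fixed a range',np.percentile(a[m&(a>.02)],[1,99]),'slide',np.percentile(a[m&(a<.02)],[1,99]))
print(np.histogram(a[m],bins=np.arange(-.12,.121,.01)))
cv2.imwrite('pics/h.png',save('w6',None,1.5))
E
```

```text
11.1 [ 0.5563 -0.1056  0.2469] 0.059903897090998845 44.544169013388455
jaws (((585.2899169921875, -12.685249328613281), (164.11241149902344, 56.25400161743164), 75.2285385131836), 4086, np.float64(0.07626463429367247))
fixed (((600.9683837890625, 48.590118408203125), (37.59573745727539, 55.33409118652344), 75.20628356933594), 1979, np.float64(0.07630132803986989)) slide (((569.3533325195312, -72.8958969116211), (39.737674713134766, 56.239654541015625), 75.46865844726562), 2107, np.float64(0.0762288109832433))
fixed a range [0.0449 0.0812] slide [-0.0814 -0.0426]
(array([  0,   0,   0, 100, 520, 530, 538, 419,   0,   0,   0,   0,   0,
         0,   0,   0, 309, 526, 525, 533,  86,   0,   0,   0]), array([-0.12, -0.11, -0.1 , -0.09, -0.08, -0.07, -0.06, -0.05, -0.04,
       -0.03, -0.02, -0.01, -0.  ,  0.01,  0.02,  0.03,  0.04,  0.05,
        0.06,  0.07,  0.08,  0.09,  0.1 ,  0.11,  0.12]))
```

View pics/h.png

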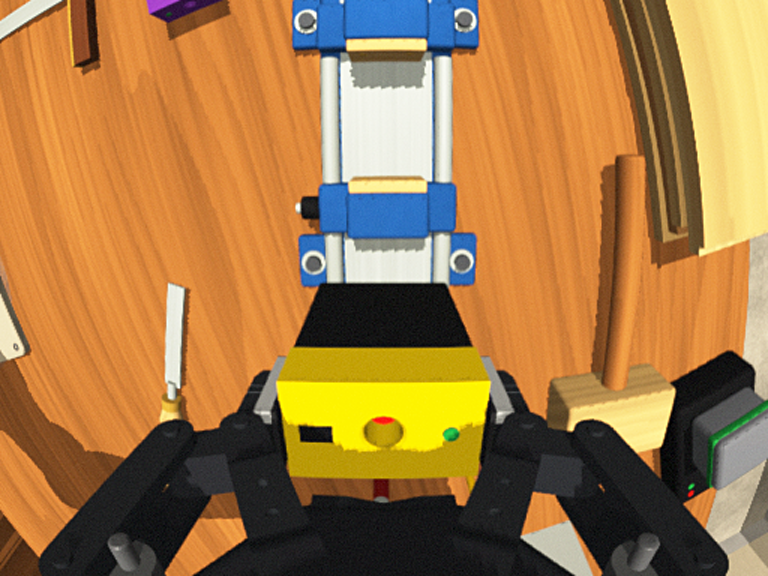

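The wrist view shows the held receiver upright with its hole at (383,432). Above it is the vice, with linings at y≈185 and y≈45. I'll use the held box, which is centred between the pads, to calibrate out the wrist camera bias.

```bash
python3 - <<'E'
from h import *
np.set_printoptions(precision=4,suppress=True)
s,im=load('w6'); C=cloud('w6'); I=im['image'].astype(int); R=np.array(s['orientation']); L=(C-s['tcp_pos'])@R
# box sides in tool y: use yellow pixels and black front; top face
yel=(I[...,0]>120)&(I[...,2]<.45*I[...,0])&(I[...,1]>.6*I[...,0])&(np.abs(L[...,0])<.05)&(L[...,2]<.05)
print('top z tool',np.median(L[yel][:,2])); top=yel&(np.abs(L[...,2]-np.median(L[yel][:,2]))<.006)
(c,sz,a)=cv2.minAreaRect((L[top][:,:2]*1000).astype(np.float32)); print('yellow top rect tool mm',c,sz,a)
print('y pct',np.percentile(L[top][:,1],[.5,99.5]))
# hole & face edges by row
for v in (265,275,285,295,300):
    u=np.nonzero(yel[v])[0]; print(v,u.min(),u.max(),L[v,u.min()],L[v,u.max()])
# front black face: x vs z -> tilt
bl=(I.max(-1)<40)&(np.abs(L[...,1])<.02)&(L[...,2]>-.03)&(L[...,2]<.09)&(L[...,0]>0)&(L[...,0]<.06)
A=np.c_[L[bl][:,2],L[bl][:,1],np.ones(bl.sum())]; print('front face x = ',np.linalg.lstsq(A,L[bl][:,0],rcond=None)[0],bl.sum())
print('vice yaw in tool; centre in tool', (np.array([.5853,-.0127,.075])-s['tcp_pos'])@R)
# bars centreline : vice sides at bed level, via fixed jaw wings (z~53) and bars z~41
e=np.array([np.cos(np.radians(75.3)),np.sin(np.radians(75.3))]); n=np.array([-e[1],e[0]])
d=C[...,:2]-[.5853,-.0127]; a=d@e; b=d@n
bar=(C[...,2]>.034)&(C[...,2]<.048)&(a>-.03)&(a<.03)&(np.abs(b)<.06); print('bars b',np.histogram(b[bar],bins=np.arange(-.06,.061,.004)))
E
```

```text
top z tool -0.018605436843253893
yellow top rect tool mm (-0.5038433074951172, 0.5289688110351562) (86.41941833496094, 38.03465270996094) 89.98235321044922
y pct [-0.0289  0.0303]
265 185 325 [ 0.0111 -0.0297 -0.0177] [ 0.012   0.0306 -0.0192]
275 188 356 [ 0.0062 -0.0288 -0.0182] [ 0.0118  0.0421 -0.0277]
285 144 382 [ 0.0069 -0.0461 -0.0286] [ 0.0121  0.0506 -0.0365]
295 191 320 [-0.0048 -0.0286 -0.0188] [-0.0051  0.0303 -0.0185]
300 191 319 [-0.0074 -0.0288 -0.0193] [-0.0075  0.03   -0.0192]
front face x =  [0.025  0.0304 0.0165] 2998
vice yaw in tool; centre in tool [0.0976 0.0037 0.1717]
bars b (array([  0,   0,  15, 169, 182, 211,  84,   0,   0,   0,   0,   0,   0,
         0,   0,   0,   0,   0,   0,   0,   1,   0,   0,  46, 212, 189,
       175,  40,   0,   0]), array([-0.06 , -0.056, -0.052, -0.048, -0.044, -0.04 , -0.036, -0.032,
       -0.028, -0.024, -0.02 , -0.016, -0.012, -0.008, -0.004,  0.   ,
        0.004,  0.008,  0.012,  0.016,  0.02 ,  0.024,  0.028,  0.032,
        0.036,  0.04 ,  0.044,  0.048,  0.052,  0.056,  0.06 ]))
```

Request:
arm_command(steps=[0.48, 0.01, 0.2, -0.08, 0.48, 0.01, 0.2, 0, 0.48, 0.01, 0.2, 0, 0.48, 0.01, 0.2, 0, 0.48, 0.01, 0.2, 0, 0.48, 0.01, 0.2, 0, 0.48, 0.01, 0.2, 0, 0.48, 0.01, 0.2, 0])

```text
clock: 11.95
tcp_pos: [0.5886, 0.012, 0.1985]
orientation: [[0.247, 0.969, -0.0], [0.969, -0.247, 0.0], [0.0, -0.0, -1.0]]
force: [0.4, 0.8, -3.1]
grip_width: 0.0595
grasp_force: 44.5
```

```bash
python3 - <<'E'
from h import *
np.set_printoptions(precision=4,suppress=True)
s,_=snap('side','s7');snap('top','t7');p=np.array(s['tcp_pos']);print(p,s['force'])
v=np.array([.5866,.0057]); v=v+.0  # vice x=34 pt (wrist, uncorrected lateral)
R=np.array(s['orientation']); print('yaw',np.degrees(np.arctan2(R[1,1],R[0,1])))
# side camera: compare held box label face edges vs jaw tops laterally (tool y)
for g in ('s7','t7'):
    C=cloud(g); L=(C-p)@R; I=load(g)[1]['image'].astype(int)
    yel=(I[...,0]>100)&(I[...,2]<.5*I[...,0])&(np.abs(L[...,:2]).max(-1)<.05)&(L[...,2]<.03)&(L[...,2]>-.03)
    if yel.sum(): print(g,'box y',np.percentile(L[yel][:,1],[1,99]),yel.sum())
    j=(C[...,2]>.069)&(C[...,2]<.081)&(np.abs(L[...,:2]).max(-1)<.12)
    if j.sum(): print(g,'jaw y',np.percentile(L[j][:,1],[1,99]),'x',np.percentile(L[j][:,0],[1,99]),j.sum())
E
```

```text
[0.5886 0.012  0.1985] [ 0.4342  0.7735 -3.1059]
yaw -14.281030475161456
s7 box y [-0.043  0.027] 318
s7 jaw y [-0.0285  0.0254] x [-0.1086  0.056 ] 375
t7 jaw y [0.0078 0.0263] x [-0.1078 -0.1013] 14
```

```bash
python3 - <<'E'
from h import *
np.set_printoptions(precision=4,suppress=True)
print(env.observe()['tcp_pos'])
s,_=load('s7'); R=np.array(s['orientation']); C=cloud('s7'); L=(C-s['tcp_pos'])@R
for z0 in (.025,.035,.045,.055,.065):
    m=(np.abs(L[...,2]-z0)<.005)&(np.abs(L[...,0]+.018)<.01)&(np.abs(L[...,1])<.06)
    print('box',z0,np.percentile(L[m][:,1],[1,99]),np.median(L[m][:,0]),m.sum())
for nm,x0,x1 in (('slide',-.115,-.06),('fixed',.01,.07)):
    m=(C[...,2]>.069)&(C[...,2]<.081)&(L[...,0]>x0)&(L[...,0]<x1)&(np.abs(L[...,1])<.06); print(nm,np.percentile(L[m][:,1],[1,99]),np.percentile(L[m][:,0],[1,99]),m.sum())
E
```

```text
[0.5882 0.0137 0.1977]
box 0.025 [-0.0319  0.025 ] -0.01872735254386496 61
box 0.035 [-0.0316  0.0253] -0.017717878493815946 68
box 0.045 [-0.0315  0.0254] -0.018297307636669164 73
box 0.055 [-0.0318  0.0258] -0.018162327061310407 71
box 0.065 [-0.0315  0.0261] -0.017853387579256967 61
slide [-0.0288  0.0249] [-0.109  -0.0675] 210
fixed [-0.0279  0.0254] [0.0159 0.057 ] 165
```

Request:
arm_command(steps=[-0.2, 0.03, 0, -0.05, -0.19, 0.02, 0, 0, 0, 0, 0, 0, 0, 0, 0.4, 0, 0, 0, 0.4, 0, 0, 0, 0.4, 0, 0, 0, 0.2, 0, 0, 0, 0, 0])

```text
clock: 12.85
tcp_pos: [0.5861, -0.0009, 0.1555]
orientation: [[0.242, 0.97, -0.002], [0.97, -0.242, -0.0], [-0.001, -0.002, -1.0]]
force: [0.1, -0.6, -2.3]
grip_width: 0.0597
grasp_force: 44.6
```

```bash
python3 - <<'E'
from h import *
np.set_printoptions(precision=4,suppress=True)
s,_=snap('side','s8'); R=np.array(s['orientation']); C=cloud('s8'); L=(C-s['tcp_pos'])@R; print(s['tcp_pos'],s['force'],s['clock'],np.degrees(np.arctan2(R[1,1],R[0,1])))
for z0 in (-.01,0.,.01,.02,.03,.04,.05,.06):
    m=(np.abs(L[...,2]-z0)<.005)&(np.abs(L[...,0]+.018)<.01)&(np.abs(L[...,1])<.06)
    if m.sum(): print('box',z0,np.percentile(L[m][:,1],[1,99]),np.median(L[m][:,0]),m.sum())
for nm,x0,x1 in (('slide',-.105,-.05),('fixed',.02,.08)):
    m=(C[...,2]>.069)&(C[...,2]<.081)&(L[...,0]>x0)&(L[...,0]<x1)&(np.abs(L[...,1])<.06); print(nm,np.percentile(L[m][:,1],[1,99]),np.percentile(L[m][:,0],[1,99]),m.sum())
E
```

```text
[ 0.5861 -0.0009  0.1555] [ 0.0631 -0.6208 -2.2657] 12.85 -14.028498733622737
box -0.01 [-0.0375  0.0356] -0.017328999737606432 86
box 0.0 [-0.0407  0.0384] -0.017993584095598463 97
box 0.01 [-0.0355  0.0314] -0.018452910605555584 73
box 0.02 [-0.0312  0.026 ] -0.018270909851341166 69
box 0.03 [-0.0312  0.0262] -0.018370442680497204 67
box 0.04 [-0.0312  0.0265] -0.018515360295154933 70
box 0.05 [-0.0309  0.0267] -0.018532104375323023 64
box 0.06 [-0.0309  0.0269] -0.01869111208091305 62
slide [-0.0297  0.0238] [-0.0971 -0.0535] 207
fixed [0.0267 0.0267] [0.0654 0.0654] 1
```

Differentially, the box is centred between the bars to within about 0.3 mm, with 12 mm to the fixed lining. I'll correct the yaw and descend.

Request:
arm_command(steps=[0, 0, 0.3, 0.13, 0, 0, 0.3, 0, 0, 0, 0.3, 0, 0, 0, 0.3, 0, 0, 0, 0.15, 0, 0, 0, 0.1, 0, 0, 0, 0.1, 0, 0, 0, 0, 0])

```text
clock: 13.7
tcp_pos: [0.5868, -0.001, 0.1103]
orientation: [[0.254, 0.967, -0.0], [0.967, -0.254, 0.0], [0.0, -0.0, -1.0]]
force: [-0.0, -0.0, -2.9]
grip_width: 0.0591
grasp_force: 44.6
```

Request:
arm_command(steps=[0, 0, 0.05, 0, 0, 0, 0.05, 0, 0, 0, 0, 0])

```text
clock: 14.0
tcp_pos: [0.5868, -0.0009, 0.1074]
orientation: [[0.254, 0.967, -0.0], [0.967, -0.254, 0.0], [0.0, -0.0, -1.0]]
force: [0.5, 1.0, -3.6]
grip_width: 0.0597
grasp_force: 44.6
```

Request:
arm_command(steps=[0, 0, 0.05, 0, 0, 0, 0.05, 0, 0, 0, 0, 0])

```text
clock: 14.3
tcp_pos: [0.5869, -0.0009, 0.1045]
orientation: [[0.254, 0.967, 0.0], [0.967, -0.254, 0.0], [0.0, 0.0, -1.0]]
force: [0.2, 0.3, -3.1]
grip_width: 0.0595
grasp_force: 44.6
```

Request:
arm_command(steps=[0, 0, 0.04, 0, 0, 0, 0, 0])

```text
clock: 14.5
tcp_pos: [0.587, -0.0009, 0.1044]
orientation: [[0.254, 0.967, 0.0], [0.967, -0.254, 0.001], [0.001, 0.0, -1.0]]
force: [-6.0, -0.5, 8.6]
grip_width: 0.0597
grasp_force: 46.1
```

Bed contact came at TCP z = 0.1044, so the foot is at 30 mm as it should be. I'll release and rise.

Request:
arm_command(steps=[0, 0, -0.03, 0, 0, 0, 0, 0, 0, 0, 0, 0, 0, 0, 0, 0, 0, 0, -0.2, 0, 0, 0, -0.7, 0, 0, 0, -0.9, 0, 0, 0, -0.9, 0], grip=0)

```text
clock: 15.3
tcp_pos: [0.5867, -0.0011, 0.1864]
orientation: [[0.254, 0.967, -0.0], [0.967, -0.254, -0.0], [-0.0, -0.0, -1.0]]
force: [0.7, 0.0, 0.7]
grip_width: 0.0855
grasp_force: 0.0
```

```bash
python3 - <<'E'
from h import *
np.set_printoptions(precision=4,suppress=True)
s,_=snap('side','s9'); snap('wrist','w9');R=np.array(s['orientation']); C=cloud('s9'); print(s['tcp_pos'],s['clock'])
O=np.array([.587,-.001,.0]); L=(C-O)@R
for z0 in (.08,.09,.1,.11):
    m=(np.abs(C[...,2]-z0)<.005)&(np.abs(L[...,0]+.018)<.012)&(np.abs(L[...,1])<.06)
    if m.sum(): print('box',z0,np.percentile(L[m][:,1],[1,99]),np.median(L[m][:,0]),m.sum())
m=(C[...,2]>.069)&(C[...,2]<.081)&(L[...,0]>-.11)&(L[...,0]<-.04)&(np.abs(L[...,1])<.06); print('slide',np.percentile(L[m][:,1],[1,99]),np.percentile(L[m][:,0],[1,99]),m.sum())
m=(C[...,2]>.115)&(C[...,2]<.128)&(np.abs(L[...,0])<.03)&(np.abs(L[...,1])<.04); print('top z',np.median(C[m][:,2]),rect(C,m))
# target behind the jaw
back=O[:2]+R[:2,:2]@np.array([-.094-.045,-.003]); print('behind',back); plan((back[0],back[1],.165),None,6)
E
```

```text
[ 0.5867 -0.0011  0.1864] 15.3
box 0.08 [-0.0318  0.0266] -0.018285120525655417 63
box 0.09 [-0.0319  0.0265] -0.018033025683322903 66
box 0.1 [-0.0318  0.0262] -0.017416031451093564 62
box 0.11 [-0.0321  0.0261] -0.018158930401715834 67
slide [-0.0297  0.0241] [-0.0972 -0.0551] 211
top z 0.12146081611200787 (((583.1395263671875, -2.3436622619628906), (44.50644302368164, 59.31652069091797), 73.6025161743164), 202, np.float64(0.12146081611200787))
behind [ 0.5488 -0.1347]
yaw -14.71 turn 0
[[-0.77, -0.03, 0.14, 0.0], [-0.77, -0.03, 0.14, 0.0], [-0.77, -0.03, 0.14, 0.0], [-0.77, -0.03, 0.14, 0.0], [-0.77, -0.03, 0.14, 0.0], [-0.77, -0.03, 0.14, 0.0]]
```

Request:
arm_command(steps=[-0.7, 0, 0, 0, -0.7, 0, 0, 0, -0.7, 0, 0, 0, -0.7, 0, 0, 0, -0.7, 0, 0, 0, -0.7, 0, 0, 0, 0, 0, 0.6, 0, 0, 0, 0.6, 0], grip=1)

```text
clock: 16.2
tcp_pos: [0.5549, -0.1238, 0.1491]
orientation: [[0.255, 0.967, 0.001], [0.967, -0.255, 0.0], [0.0, 0.001, -1.0]]
force: [-0.0, -0.0, -0.1]
grip_width: 0.0003
grasp_force: 0.0
```

Request:
arm_command(steps=[0, 0, 0.6, 0, 0, 0, 0.6, 0, 0, 0, 0.6, 0, 0, 0, 0.55, 0, 0, 0, 0, 0, 0, 0, 0, 0])

```text
clock: 16.8
tcp_pos: [0.5549, -0.1229, 0.0789]
orientation: [[0.254, 0.967, -0.0], [0.967, -0.254, -0.0], [-0.0, -0.0, -1.0]]
force: [-0.2, -0.7, 0.4]
grip_width: 0.0003
grasp_force: 0.0
```

```bash
python3 - <<'E'
from h import *
np.set_printoptions(precision=4,suppress=True)
s=env.observe(); print(s['tcp_pos'],s['force'],s['grip_width'],s['clock'],(s['tcp_pos']-np.array([.587,-.001,0]))@np.array(s['orientation']))
snap('wrist','w10'); cv2.imwrite('pics/i.png',save('w10',None,1.3))
E
```

```text
[ 0.5549 -0.1229  0.0789] [-0.1572 -0.74    0.375 ] 0.00026564730191673227 16.8 [-0.1261 -0.0002 -0.0789]
```

View pics/i.png

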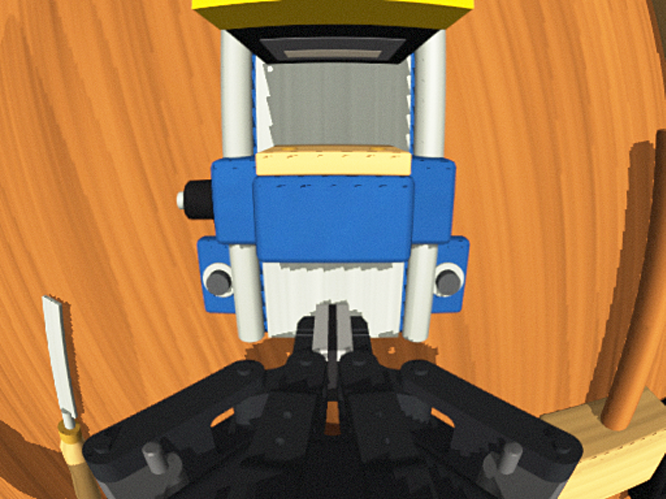

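The wrist view shows the closed fingers at (335,330), centred behind the jaw's back face at (333,255). The receiver stands upright beyond it. I'll push.

Request:
arm_command(steps=[0.2, 0, 0.1, 0, 0.2, 0, 0, 0, 0.2, 0, 0, 0, 0.2, 0, 0, 0, 0.2, 0, 0, 0, 0.2, 0, 0, 0, 0.2, 0, 0, 0, 0.2, 0, 0, 0])

```text
clock: 17.65
tcp_pos: [0.5668, -0.0778, 0.076]
orientation: [[0.255, 0.967, -0.0], [0.967, -0.255, -0.002], [-0.002, 0.0, -1.0]]
force: [-3.7, -5.8, 2.6]
grip_width: -0.0003
grasp_force: 3.4
```

Request:
arm_command(steps=[0.1, 0, 0, 0, 0.1, 0, 0, 0, 0.1, 0, 0, 0, 0, 0, 0, 0])

```text
clock: 18.05
tcp_pos: [0.5693, -0.0684, 0.076]
orientation: [[0.254, 0.967, -0.0], [0.967, -0.254, -0.001], [-0.001, 0.0, -1.0]]
force: [-1.7, -3.7, 2.1]
grip_width: 0.0001
grasp_force: 2.1
```

```bash
cat >> h.py <<'E'
def vice(tag):
    s,_=snap('side',tag); C=cloud(tag); R=np.array([[.254,.967,0],[.967,-.254,0],[0,0,-1]]); L=(C-np.array([.587,-.001,.0]))@R
    print('tcp',np.round((s['tcp_pos']-np.array([.587,-.001,0]))@R,4),'F tool',np.round(s['force']@R,1),s['clock'])
    for z0 in (.085,.095,.105,.115):
        m=(np.abs(C[...,2]-z0)<.005)&(L[...,0]>-.03)&(L[...,0]<.008)&(np.abs(L[...,1])<.03)
        if m.sum(): print('box face',z0,np.round(np.median(L[m][:,0]),4),m.sum())
    m=(C[...,2]>.069)&(C[...,2]<.081)&(L[...,0]>-.11)&(L[...,0]<0)&(np.abs(L[...,1])<.027); print('slide',np.round(np.percentile(L[m][:,0],[1,99]),4),m.sum())
    m=(C[...,2]>.069)&(C[...,2]<.081)&(L[...,0]>.02)&(L[...,0]<.11)&(np.abs(L[...,1])<.03); 
    if m.sum(): print('fixed',np.round(np.percentile(L[m][:,0],[1,99]),4),m.sum())
    m=(C[...,2]>.112)&(C[...,2]<.13)&(L[...,0]>-.022)&(L[...,0]<.04)&(np.abs(L[...,1])<.035)
    if m.sum(): q=L[m]; print('top face L: x',np.round(np.percentile(q[:,0],[1,50,99]),4),'y',np.round(np.percentile(q[:,1],[1,99]),4),'z',np.round(np.median(C[m][:,2]),4))
E
python3 -c "
from h import *
vice('s11')"
```

```text
tcp [-0.0696 -0.     -0.076 ] F tool [-4.  -0.7 -2.1] 18.05
box face 0.085 -0.0175 19
box face 0.095 -0.0167 7
box face 0.105 -0.0166 3
slide [-0.0824 -0.0151] 89
```

Request:
arm_command(steps=[0.1, 0, 0, 0, 0.1, 0, 0, 0, 0.05, 0, 0, 0, 0, 0, 0, 0])

```text
clock: 18.5
tcp_pos: [0.5711, -0.0616, 0.076]
orientation: [[0.254, 0.967, -0.0], [0.967, -0.254, -0.001], [-0.001, 0.0, -1.0]]
force: [-2.8, -5.8, 3.3]
grip_width: 0.0001
grasp_force: 3.3
```

Request:
arm_command(steps=[0.05, 0, 0, 0, 0.05, 0, 0, 0, 0, 0, 0, 0])

```text
clock: 18.8
tcp_pos: [0.5718, -0.0589, 0.076]
orientation: [[0.255, 0.967, -0.0], [0.967, -0.255, -0.002], [-0.002, 0.0, -1.0]]
force: [-1.9, -6.7, 4.7]
grip_width: 0.0001
grasp_force: 3.5
```

```bash
python3 -c "
from h import *
vice('s12')"
```

```text
tcp [-0.0599 -0.     -0.076 ] F tool [-6.9 -0.2 -4.7] 18.8
box face 0.085 -0.0087 17
box face 0.095 -0.0082 9
box face 0.105 -0.0095 3
slide [-0.073  -0.0082] 88
```

Request:
arm_command(steps=[0.05, 0, 0, 0, 0.05, 0, 0, 0, 0, 0, 0, 0])

```text
clock: 19.15
tcp_pos: [0.5725, -0.056, 0.076]
orientation: [[0.255, 0.967, -0.0], [0.967, -0.255, -0.002], [-0.002, 0.0, -1.0]]
force: [-3.0, -6.8, 4.5]
grip_width: 0.0004
grasp_force: 3.5
```

Request:
arm_command(steps=[0.03, 0, 0, 0, 0.03, 0, 0, 0, 0, 0, 0, 0])

```text
clock: 19.45
tcp_pos: [0.5729, -0.0544, 0.076]
orientation: [[0.255, 0.967, -0.0], [0.967, -0.255, -0.002], [-0.002, -0.0, -1.0]]
force: [-3.2, -5.9, 3.6]
grip_width: 0.0
grasp_force: 3.7
```

Request:
arm_command(steps=[0.03, 0, 0, 0, 0, 0, 0, 0])

```text
clock: 19.65
tcp_pos: [0.5732, -0.0536, 0.076]
orientation: [[0.255, 0.967, -0.0], [0.967, -0.255, -0.002], [-0.002, 0.0, -1.0]]
force: [-3.2, -7.2, 4.6]
grip_width: -0.0003
grasp_force: 3.7
```

Request:
arm_command(steps=[0.03, 0, 0, 0, 0.03, 0, 0, 0, 0, 0, 0, 0])

```text
clock: 19.95
tcp_pos: [0.5733, -0.0529, 0.076]
orientation: [[0.256, 0.967, -0.001], [0.967, -0.256, -0.003], [-0.003, -0.0, -1.0]]
force: [-5.4, -9.5, 5.4]
grip_width: 0.0001
grasp_force: 5.3
```

Request:
arm_command(steps=[0.03, 0, 0, 0, 0.03, 0, 0, 0, 0, 0, 0, 0])

```text
clock: 20.25
tcp_pos: [0.5733, -0.0528, 0.076]
orientation: [[0.257, 0.966, -0.002], [0.966, -0.257, -0.004], [-0.005, -0.0, -1.0]]
force: [-7.7, -14.7, 6.2]
grip_width: 0.0003
grasp_force: 7.8
```

```bash
python3 -c "
from h import *
vice('s13')"
```

```text
tcp [-0.0536 -0.0001 -0.076 ] F tool [-16.2  -3.8  -6.2] 20.25
box face 0.085 -0.0023 14
box face 0.095 -0.0029 11
box face 0.105 -0.0026 2
slide [-0.0663 -0.0014] 83
```

The jaw stopped at 16 N with the receiver nipped, and its face is 2.6 mm from my reference, so the hole is at about (0.591, 0.014). I'll back off and go to the punch.

Request:
arm_command(steps=[-0.3, 0, 0, 0, -0.4, 0, -0.3, 0, 0, 0, -1, 0, 0, 0, -1, 0, 0, 0, -1, 0, 0, 0, -1, 0, 0, 0, -1, 0, 0, 0, 0, 0], grip=0)

```text
clock: 21.1
tcp_pos: [0.5709, -0.0693, 0.2397]
orientation: [[0.254, 0.967, 0.007], [0.967, -0.254, 0.001], [0.003, 0.007, -1.0]]
force: [0.2, 0.4, 0.1]
grip_width: 0.0854
grasp_force: 0.0
```

```bash
python3 -c "
from h import *
vice('s14')
print(env.observe()['tcp_pos'],env.observe()['joint_positions'])
plan((.512,-.262,.235),-45,8)"
```

```text
tcp [-0.0701  0.0017 -0.2397] F tool [ 0.5  0.1 -0.1] 21.1
box face 0.085 -0.003 57
box face 0.095 -0.0026 66
box face 0.105 -0.0027 57
box face 0.115 -0.0023 61
slide [-0.0468 -0.0011] 217
top face L: x [-0.0081  0.0073  0.0357] y [-0.0318  0.0264] z 0.1211
[ 0.57004351 -0.06898751  0.23726568] [-0.41596009  0.23757862  0.53932404  1.64856717 -0.12780649  1.28603445
 -0.10962007]
yaw -14.67 turn 30.33
[[-0.84, -0.03, 0.01, 0.76], [-0.84, 0.03, 0.01, 0.76], [-0.84, 0.08, 0.01, 0.76], [-0.83, 0.14, 0.01, 0.76], [-0.82, 0.19, 0.01, 0.76], [-0.8, 0.24, 0.01, 0.76], [-0.79, 0.3, 0.01, 0.76], [-0.76, 0.35, 0.01, 0.76]]
```

Request:
arm_command(steps=[-0.84, -0.03, 0, 0.76, -0.84, 0.03, 0, 0.76, -0.84, 0.08, 0, 0.76, -0.83, 0.14, 0, 0.76, -0.82, 0.19, 0, 0.76, -0.8, 0.24, 0, 0.76, -0.79, 0.3, 0, 0.76, -0.76, 0.35, 0, 0.76])

```text
clock: 21.95
tcp_pos: [0.5103, -0.2642, 0.2347]
orientation: [[0.712, 0.702, 0.0], [0.702, -0.712, 0.0], [0.0, 0.0, -1.0]]
force: [1.4, 0.2, 0.5]
grip_width: 0.0852
grasp_force: 0.0
```

Request:
arm_command(steps=[0, 0, 0, 0, 0, 0, 0, 0])

```text
clock: 22.15
tcp_pos: [0.5107, -0.2631, 0.2345]
orientation: [[0.71, 0.704, -0.0], [0.704, -0.71, 0.0], [-0.0, -0.0, -1.0]]
force: [0.8, 0.6, -0.4]
grip_width: 0.0856
grasp_force: 0.0
```

```bash
cat >> h.py <<'E'
def red(tag):
    s,im=load(tag); I=im['image'].astype(int); C=cloud(tag); R=np.array(s['orientation']); L=(C-s['tcp_pos'])@R
    r=(I[...,0]>60)&(I[...,1]<.4*I[...,0])&(I[...,2]<.4*I[...,0])&(np.hypot(L[...,0],L[...,1])<.06)&(C[...,2]>.055)
    return s,I,C,L,r
E
python3 - <<'E'
from h import *
np.set_printoptions(precision=4,suppress=True)
snap('wrist','w15'); s,I,C,L,r=red('w15'); print(s['tcp_pos'],s['joint_positions'],r.sum(),np.linalg.norm(s['dq']))
for z0 in np.arange(.06,.145,.01):
    m=r&(np.abs(C[...,2]-z0)<.005)
    if m.sum()>3: print(round(z0,3),'world',np.median(C[m],0),'tool',np.median(L[m],0),np.percentile(L[m][:,1],[2,98]),m.sum())
cv2.imwrite('pics/j.png',save('w15',None,1.5))
E
```

```text
[ 0.5107 -0.2631  0.2345] [-0.206   0.2671  0.721   1.6545 -0.1824  1.2891 -0.2409] 169 0.036931337213787954
0.06 world [ 0.5148 -0.264   0.0619] tool [0.0018 0.0036 0.1726] [-0.0004  0.0076] 9
0.07 world [ 0.5151 -0.2637  0.0665] tool [0.0024 0.0035 0.168 ] [-0.0002  0.0074] 7
0.09 world [ 0.5119 -0.2628  0.0942] tool [0.0013 0.0005 0.1403] [-0.0013  0.0032] 5
0.1 world [ 0.5149 -0.2636  0.1011] tool [0.0021 0.0032 0.1335] [-0.0013  0.0087] 35
0.11 world [ 0.5152 -0.2641  0.1103] tool [0.0018 0.004  0.1242] [-0.0013  0.0092] 40
0.12 world [ 0.5148 -0.2637  0.1204] tool [0.0018 0.0031 0.1141] [-0.002  0.009] 50
0.13 world [ 0.5154 -0.265   0.127 ] tool [0.002  0.0047 0.1075] [-0.0008  0.0088] 21
```

Request:
arm_command(steps=[-0.12, 0.08, 0.5, 0, 0, 0, 0.6, 0, 0, 0, 0.6, 0, 0, 0, 0.6, 0, 0, 0, 0.6, 0, 0, 0, 0.6, 0, 0, 0, 0.5, 0, 0, 0, 0.15, 0])

```text
clock: 23.0
tcp_pos: [0.5094, -0.2655, 0.1079]
orientation: [[0.708, 0.707, -0.003], [0.707, -0.708, 0.001], [-0.001, -0.003, -1.0]]
force: [-0.7, 0.6, 0.0]
grip_width: 0.0855
grasp_force: 0.0
```

```bash
python3 - <<'E'
from h import *
np.set_printoptions(precision=4,suppress=True)
snap('wrist','w16'); s,I,C,L,r=red('w16'); print(s['tcp_pos'],s['force'],r.sum())
snap('side','s16')
for g in ('w16','s16'):
    s,I,C,L,r=red(g)
    for z0 in np.arange(.06,.145,.01):
        m=r&(np.abs(C[...,2]-z0)<.005)
        if m.sum()>3: print(g,round(z0,3),'world',np.median(C[m],0),'tool',np.median(L[m],0),np.percentile(L[m][:,1],[2,98]),m.sum())
E
```

```text
[ 0.5094 -0.2655  0.1079] [-0.7429  0.6015  0.01  ] 1236
w16 0.06 world [ 0.5155 -0.2635  0.0634] tool [0.0046 0.003  0.0445] [-0.0021  0.0087] 40
w16 0.07 world [ 0.5154 -0.2637  0.0677] tool [0.005  0.003  0.0402] [-0.0019  0.0084] 66
w16 0.08 world [ 0.5153 -0.2634  0.0799] tool [0.0051 0.0028 0.028 ] [-0.0017  0.0071] 77
w16 0.09 world [ 0.5152 -0.2635  0.0902] tool [0.0049 0.0027 0.0177] [-0.0017  0.0074] 69
w16 0.1 world [ 0.5151 -0.2638  0.1013] tool [0.0047 0.0026 0.0066] [-0.0025  0.0081] 159
w16 0.11 world [ 0.515  -0.2637  0.1101] tool [ 0.0047  0.0025 -0.0022] [-0.0028  0.0084] 261
w16 0.12 world [ 0.5152 -0.2636  0.1204] tool [ 0.0046  0.0028 -0.0125] [-0.0026  0.0082] 291
w16 0.13 world [ 0.515  -0.2636  0.1292] tool [ 0.0046  0.0027 -0.0213] [-0.0025  0.0083] 273
s16 0.07 world [ 0.5073 -0.2729  0.0683] tool [-0.0072  0.0026  0.04  ] [-0.0005  0.0061] 9
s16 0.08 world [ 0.5088 -0.2721  0.0821] tool [-0.0056  0.0044  0.0262] [0.002  0.0047] 4
s16 0.09 world [ 0.5078 -0.272   0.0881] tool [-0.0065  0.0029  0.0202] [0.0011 0.0065] 5
s16 0.1 world [ 0.5073 -0.2717  0.1028] tool [-0.0062  0.0043  0.0055] [0.0008 0.0061] 11
s16 0.11 world [ 0.5075 -0.2727  0.1105] tool [-0.0062  0.0037 -0.0022] [-0.0003  0.0066] 16
s16 0.12 world [ 0.5072 -0.2732  0.1194] tool [-0.0078  0.0037 -0.0111] [-0.0004  0.0055] 12
s16 0.13 world [ 0.5077 -0.2725  0.1275] tool [-0.0056  0.0029 -0.0192] [0.0015 0.0054] 6
```

The punch is within about 2 mm of the pad centre line. I'll trim and grip.

Request:
arm_command(steps=[0, 0.07, 0, 0, 0, 0, 0, 0])

```text
clock: 23.3
tcp_pos: [0.5124, -0.2682, 0.111]
orientation: [[0.708, 0.706, 0.001], [0.706, -0.708, -0.0], [0.001, 0.001, -1.0]]
force: [0.5, 0.5, -0.0]
grip_width: 0.0855
grasp_force: 0.0
```

Request:
arm_command(steps=[0, 0, 0, 0, 0, 0, 0, 0, 0, 0, 0, 0, 0, 0, 0, 0, 0, 0, 0, 0, 0, 0, 0, 0, 0, 0, 0, 0], grip=1, force=60)

```text
clock: 24.0
tcp_pos: [0.5117, -0.2678, 0.1103]
orientation: [[0.708, 0.706, 0.0], [0.706, -0.708, 0.0], [0.0, -0.0, -1.0]]
force: [-0.5, 1.2, 2.0]
grip_width: 0.0103
grasp_force: 58.3
```

Request:
arm_command(steps=[0, 0, -0.3, 0, 0, 0, -0.6, 0, 0, 0, -0.8, 0, 0, 0, -0.8, 0, 0, 0, -0.8, 0, 0, 0, -0.6, 0, 0, 0, -0.3, 0, 0, 0, 0, 0])

```text
clock: 24.8
tcp_pos: [0.5121, -0.2681, 0.2373]
orientation: [[0.708, 0.706, 0.002], [0.706, -0.708, -0.0], [0.001, 0.002, -1.0]]
force: [-0.1, 0.4, -1.1]
grip_width: 0.0104
grasp_force: 58.4
```

```bash
python3 - <<'E'
from h import *
np.set_printoptions(precision=4,suppress=True)
snap('wrist','w17');snap('side','s17')
for g in ('w17','s17'):
    s,im=load(g); I=im['image'].astype(int); C=cloud(g); R=np.array(s['orientation']); L=(C-s['tcp_pos'])@R
    if g=='w17': print(s['tcp_pos'],s['grip_width'],s['grasp_force'],s['force'])
    for z0 in np.arange(-.04,.115,.01):
        m=(np.abs(L[...,2]-z0)<.005)&(np.hypot(L[...,0],L[...,1])<.02)
        if z0<.02: m&=(I[...,0]>60)&(I[...,1]<.4*I[...,0])
        if m.sum()>2: print(g,round(z0,3),'tool',np.median(L[m],0),'x',np.percentile(L[m][:,0],[2,98]),'y',np.percentile(L[m][:,1],[2,98]),m.sum())
s=load('w17')[0]; plan((.5909,.0139,s['tcp_pos'][2]+.012),None,10)
E
```

```text
[ 0.5121 -0.2681  0.2373] 0.010430611608179187 58.396613001823425 [-0.1054  0.363  -1.1269]
w17 -0.02 tool [ 0.0048  0.0006 -0.0193] x [0.0015 0.0059] y [-0.0047  0.0058] 251
w17 -0.01 tool [ 0.0046  0.001  -0.0104] x [0.0023 0.0059] y [-0.0042  0.0057] 260
w17 0.0 tool [ 0.0049  0.0006 -0.0007] x [0.0027 0.0059] y [-0.0043  0.0056] 219
w17 0.01 tool [0.0047 0.0006 0.0088] x [0.0027 0.0056] y [-0.0041  0.0057] 145
w17 0.02 tool [0.0048 0.0011 0.0196] x [0.0022 0.0059] y [-0.0044  0.0061] 171
w17 0.03 tool [0.0049 0.0008 0.0298] x [0.0016 0.0059] y [-0.0047  0.0063] 146
w17 0.04 tool [0.0049 0.0008 0.0395] x [0.0007 0.006 ] y [-0.005   0.0066] 136
w17 0.05 tool [0.0049 0.0005 0.0471] x [0.0013 0.0058] y [-0.0052  0.0062] 51
w17 0.06 tool [0.0023 0.0005 0.0609] x [0.0004 0.0029] y [-0.0022  0.0033] 37
w17 0.07 tool [0.0019 0.0005 0.0694] x [0.0003 0.0027] y [-0.0023  0.0034] 41
w17 0.08 tool [0.0017 0.0005 0.0797] x [0.0003 0.0024] y [-0.0019  0.003 ] 38
w17 0.09 tool [0.0017 0.0005 0.0903] x [0.0007 0.0023] y [-0.0018  0.0028] 31
s17 -0.02 tool [-0.0072 -0.0023 -0.0179] x [-0.0087 -0.
[... 522 characters left out ...]

s17 0.06 tool [-0.0036 -0.0016  0.063 ] x [-0.0068 -0.0013] y [-0.0054  0.001 ] 11
s17 0.07 tool [-0.0047 -0.0008  0.0701] x [-0.0062 -0.002 ] y [-0.0052  0.0009] 10
s17 0.08 tool [-0.0032 -0.0023  0.0813] x [-0.0055 -0.0011] y [-0.0044  0.0004] 9
s17 0.09 tool [-0.005  -0.0021  0.0891] x [-0.0069 -0.003 ] y [-0.0041  0.0019] 9
s17 0.1 tool [-0.0021 -0.0023  0.0961] x [-0.0029 -0.0021] y [-0.0028 -0.0001] 3
yaw -45.08 turn 0
[[0.85, -0.48, -0.05, 0.0], [0.85, -0.48, -0.05, 0.0], [0.85, -0.48, -0.05, 0.0], [0.85, -0.48, -0.05, 0.0], [0.85, -0.48, -0.05, 0.0], [0.85, -0.48, -0.05, 0.0], [0.85, -0.48, -0.05, 0.0], [0.85, -0.48, -0.05, 0.0], [0.85, -0.48, -0.05, 0.0], [0.85, -0.48, -0.05, 0.0]]
```

The punch is held straight, with its tip about (-0.5, 0) mm off the tool axis and 98 mm ahead. I'll move over the hole.

Request:
arm_command(steps=[0.85, -0.48, -0.1, 0, 0.85, -0.48, -0.1, 0, 0.85, -0.48, -0.1, 0, 0.85, -0.48, -0.1, 0, 0.85, -0.48, 0, 0, 0.85, -0.48, 0, 0, 0.85, -0.48, 0, 0, 0.85, -0.48, 0, 0])

```text
clock: 25.7
tcp_pos: [0.5745, -0.041, 0.2469]
orientation: [[0.708, 0.706, -0.002], [0.706, -0.708, -0.0], [-0.001, -0.001, -1.0]]
force: [0.2, 0.1, -1.1]
grip_width: 0.0102
grasp_force: 58.4
```

Request:
arm_command(steps=[0.85, -0.48, 0, 0, 0.85, -0.48, 0, 0, 0, 0, 0, 0, 0, 0, 0, 0, 0, 0, 0, 0])

```text
clock: 26.2
tcp_pos: [0.5902, 0.0129, 0.2475]
orientation: [[0.709, 0.705, -0.001], [0.705, -0.709, -0.001], [-0.001, -0.0, -1.0]]
force: [-0.1, -0.9, -0.2]
grip_width: 0.0105
grasp_force: 58.5
```

```bash
python3 - <<'E'
from h import *
np.set_printoptions(precision=4,suppress=True)
s,im=snap('wrist','w18'); print(s['tcp_pos'],s['clock'],(np.array([.5913,.0143,0])-s['tcp_pos'])@np.array(s['orientation']))
p=np.array(s['tcp_pos']); R=np.array(s['orientation'])
print('proj tip',proj('w18',p+R@[-.0005,.0007,.0985]),'hole',proj('w18',[.5909,.0139,.122]))
snap('side','s18'); print('side tip',proj('s18',p+R@[-.0005,.0007,.0985]),'hole',proj('s18',[.5909,.0139,.122]))
u,v=proj('w18',[.5909,.0139,.122]).astype(int); 
a=load('w18')[1]['image'][:,:,::-1]; A=cv2.resize(a[v-60:v+60,u-75:u+75],None,fx=5,fy=5,interpolation=cv2.INTER_CUBIC)
print(u,v); cv2.imwrite('pics/k.png',A)
E
```

```text
[0.5902 0.0129 0.2475] 26.2 [ 0.002  -0.0001  0.2475]
proj tip [255.2339 199.2197] hole [254.2514 186.7949]
side tip [279.6238 180.6591] hole [279.5409 188.5262]
254 186
```

View pics/k.png

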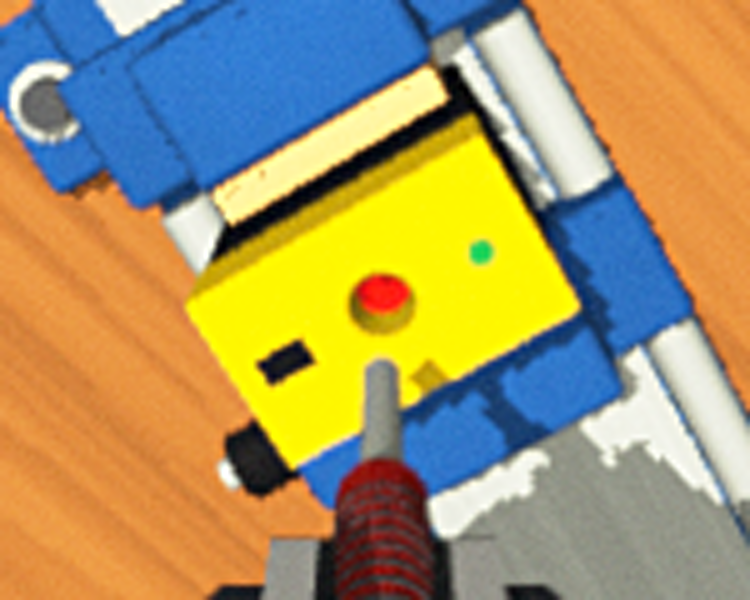

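The crop shows the hole mouth at (382,303), which is full-image (255.4,186.6), with the red button visible. The nose tip at (380,367) lines up laterally. I'll work out the remaining offset in the wrist's own frame.

```bash
python3 - <<'E'
from h import *
np.set_printoptions(precision=4,suppress=True)
s,_=load('w18'); R=np.array(s['orientation']); p=np.array(s['tcp_pos'])
h=(atz('w18',255.4,186.6,.1225)-p)@R; t=(atz('w18',255.0,199.4,p[2]-.0985)-p)@R
print('hole in tool (wrist)',h,'tip',t,'diff',h-t); o=env.observe()
print('now',o['tcp_pos'],'kinematic remaining',(np.array([.5913,.0143,0])-o['tcp_pos'])@R)
E
```

```text
hole in tool (wrist) [0.0017 0.0009 0.125 ] tip [-0.0007  0.0005  0.0985] diff [0.0023 0.0003 0.0265]
now [0.5904 0.0129 0.248 ] kinematic remaining [ 0.002  -0.0003  0.248 ]
```

Request:
arm_command(steps=[0.07, 0, 0, 0, 0, 0, 0.1, 0, 0, 0, 0.2, 0, 0, 0, 0.25, 0, 0, 0, 0.2, 0, 0, 0, 0.1, 0, 0, 0, 0.1, 0, 0, 0, 0, 0])

```text
clock: 27.1
tcp_pos: [0.592, 0.0157, 0.2193]
orientation: [[0.708, 0.706, -0.001], [0.706, -0.708, -0.0], [-0.0, -0.0, -1.0]]
force: [-1.0, 0.2, -1.9]
grip_width: 0.0104
grasp_force: 58.5
```

Request:
arm_command(steps=[0, 0, 0.1, 0, 0, 0, 0.1, 0, 0, 0, 0, 0])

```text
clock: 27.4
tcp_pos: [0.5919, 0.0156, 0.2133]
orientation: [[0.708, 0.706, -0.001], [0.706, -0.708, -0.0], [-0.0, -0.0, -1.0]]
force: [-0.1, 0.5, -0.6]
grip_width: 0.0103
grasp_force: 58.5
```

The tip is 7 mm inside the hole with no contact. I'll trim 1 mm and press in small steps.

Request:
arm_command(steps=[-0.04, 0, 0, 0, 0, 0, 0.05, 0, 0, 0, 0.05, 0, 0, 0, 0.04, 0, 0, 0, 0, 0, 0, 0, 0, 0])

```text
clock: 28.0
tcp_pos: [0.5913, 0.0148, 0.2095]
orientation: [[0.708, 0.706, -0.0], [0.706, -0.708, 0.0], [0.0, -0.0, -1.0]]
force: [0.0, 0.0, -0.9]
grip_width: 0.0107
grasp_force: 58.5
```

Request:
arm_command(steps=[0, 0, 0.05, 0, 0, 0, 0.05, 0, 0, 0, 0, 0, 0, 0, 0, 0])

```text
clock: 28.4
tcp_pos: [0.5915, 0.0148, 0.2068]
orientation: [[0.708, 0.706, 0.001], [0.706, -0.708, 0.0], [0.0, 0.0, -1.0]]
force: [0.2, -0.1, 1.2]
grip_width: 0.0106
grasp_force: 58.8
```

Request:
arm_command(steps=[0, 0, 0.05, 0, 0, 0, 0.05, 0, 0, 0, 0, 0, 0, 0, 0, 0])

```text
clock: 28.8
tcp_pos: [0.5914, 0.0148, 0.2037]
orientation: [[0.708, 0.706, 0.0], [0.706, -0.708, 0.0], [0.0, 0.0, -1.0]]
force: [-1.1, -0.2, 5.2]
grip_width: 0.0101
grasp_force: 59.0
```

Request:
arm_command(steps=[0, 0, 0.04, 0, 0, 0, 0, 0, 0, 0, 0, 0])

```text
clock: 29.1
tcp_pos: [0.5916, 0.0148, 0.203]
orientation: [[0.708, 0.706, 0.001], [0.706, -0.708, 0.0], [0.001, 0.0, -1.0]]
force: [-1.8, 0.0, 8.2]
grip_width: 0.0103
grasp_force: 59.6
```

Request:
arm_command(steps=[0, 0, 0, 0, 0, 0, 0, 0, 0, 0, 0, 0, 0, 0, 0, 0, 0, 0, 0, 0, 0, 0, 0, 0, 0, 0, 0, 0, 0, 0, 0, 0])

```text
clock: 29.9
tcp_pos: [0.5916, 0.0148, 0.203]
orientation: [[0.708, 0.706, 0.001], [0.706, -0.708, 0.0], [0.001, 0.0, -1.0]]
force: [-0.6, 0.6, 8.2]
grip_width: 0.0105
grasp_force: 59.6
```

```bash
python3 -c "
from h import *
vice('s20')
o=env.observe(); print(o['tcp_pos'],o['force'],o['grasp_force'],o['clock'])"
```

```text
tcp [ 0.0164  0.0004 -0.203 ] F tool [ 0.4 -0.7 -8.2] 29.9
box face 0.085 -0.0034 58
box face 0.095 -0.0024 62
box face 0.105 -0.0025 54
box face 0.115 -0.0024 60
slide [-0.0457 -0.0011] 214
top face L: x [-0.0073  0.0072  0.0349] y [-0.0315  0.0268] z 0.1214
[0.59158012 0.01483744 0.20299292] [-1.20112302  0.59714563  8.4363626 ] 59.58129823207855 29.95
```

The reading is steady: the button is bottomed at about 9 N, the receiver is upright and nipped, and the punch is gripped. I'm handing the job in.

```bash
python3 -c "
from bench import env
print(env.job_done())"
```

```text
the job is handed in; nothing more can be done
None
```

I handed the job in at about 30 s: the receiver stands hole-up, nipped in the vice and let go of, and the gripped punch is holding the button down with about 9 N; the hand-in returned no verdict.

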